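# Pack the lens cans into the stiff-lidded case under the desk riser

### The job

Draw the plywood case toward you until it is wholly out from under the desk riser, prise its stiff lid up with the blade of the letter opener at the notch in its front, and open it wide. Stand all the lens cans upright in it, shut the lid fully and slide the case back under the riser, so that no more than about a hand's breadth (10 cm) of it shows. Leave the letter opener lying on the desk beside the case, and leave the tape roll, the small staple box and the stapler next to the cans where they are.

Things in the scene. Friction and masses are not known exactly. Their poses are not given: they have to be found in the camera images.
- riser_edge (a point): Middle of the front edge, on its top surface, of the fixed desk riser: a light wooden board 110 (x) x 500 (y) x 16 mm on two side panels 460 mm apart, underside 106 mm and top 122 mm above the desk. Axes: x runs back under the riser, y along its front edge to the left. A cross-bar at its back stops the case with 77 mm showing. Low things are fixed on its top; tall books stand behind it.
- case: Loose plywood case, about 1 kg empty, 170 (x) x 220 (y) x 86 mm shut. Origin under its centre at desk level; front with the notch at -x, hinges at the back. Starts with 80 to 105 mm of it in front of the riser. Walls 8 mm, wall tops 76 mm and inner floor 9 mm above the desk, inside 154 x 204 mm, no dividers. Slides on felt feet (friction about 0.26; fingertips grip the cork lid far better).
- case_in (a point): Centre of the case's inner floor.
- case_notch (a point): Middle of the notch at the outer face of the case's front wall, half-way up the notch: a gap 56 mm wide and 7 mm high between the cut-down front wall and the lid's underside, straight through the 8 mm wall; too thin for a finger, enough for the blade. A furled umbrella lies along the desk's front edge, about 170 mm nearer the robot than the drawn-out case.
- lid (a joint): Angle of the lid, rad: 0 shut, 1.65 fully open (just past upright). The lid is a flat panel 170 x 220 x 10 mm faced with cork (not slippery) on top, its underside 76 mm above the desk when shut. The hinge is stiff (about 0.25 N m): the lid stays at whatever angle it is left and takes about 3 N at its front edge to lift.
- lid_hinge (a point): Middle of the hinge line, at the case's back edge, 76 mm above the desk.
- lid_front (a point): Middle of the lid's front edge, half-way through its thickness; moves with the lid.
- opener: Letter opener lying loose on the desk. Origin at desk level under the joint of handle and blade; the blade points along its +x. Handle dark wood, 76 mm long (from x = -76 mm to 0), 16 mm wide, 18 mm high; blade steel, 80 mm long, 14 mm wide, 3 mm thick, its mid-plane 9 mm above the desk. It balances about 28 mm behind the joint. 60 g.
- opener_grip (a point): Point on the handle's axis near its balance point, 26 mm behind the joint of handle and blade (106 mm behind the blade's tip), 9 mm above the desk.
- can_a_mid (a point): Black round lens can with cap, 43 mm across, 52 mm high, upright on the desk; point at its centre, half-way up. May be absent.
- can_b_mid (a point): Black round lens can with cap, 47 mm across, 62 mm high, upright on the desk; point at its centre, half-way up. May be absent.
- can_c_mid (a point): Black round lens can with cap, 48 mm across, 58 mm high, upright on the desk; point at its centre, half-way up. May be absent.
- can_d_mid (a point): Black round lens can with cap, 43 mm across, 52 mm high, upright on the desk; point at its centre, half-way up. May be absent.
- tape: Roll of tape lying flat, 53 mm across, 15 mm high. A bystander.
- staple_box: Small card box of staples, 34 x 52 x 22 mm. A bystander.
- stapler: Small grey stapler, 112 x 29 x 67 mm. A bystander.
There are look-alikes about, which are no part of the job. Leave any blue look-alike of the part that bears can_c_mid alone.

How it is judged:
By the outcome, as a careful person would: the job done as asked, in the order asked, and still so for the second after the job is handed in, with the robot touching nothing.
Of can_a, can_b, can_c, can_d only 2 to 4 are there at a start; the rules pass over those that are not, and their reading is None.
At some moment in a run one of can_a, can_b, can_c, can_d may be knocked a few centimetres aside while the robot is not near it.
It also fails if it takes over 210 s, if anything falls off the work surface, if the arm or the gripper's body presses on something with over 40 N, if the wrist force passes 120 N, or if a joint passes its speed limit or range.

### The arm

A 6-joint arm with a two-finger parallel gripper is mounted at the origin on a cart in front of the work surface, level with it; the furniture and walls round the work are solid. World frame = base frame: x ahead of the robot, y to its left, z up, the work surface at z = 0. Lengths are in m, angles in degrees, forces in N, time in s.
With the tool pointing down it reaches from about 0.375 to 0.9 m from the base axis. Payload 3.1 kg.
Tool frame: the origin (TCP) lies on the centre line of the jaws, within the pads' length; the fingertips stand 25 mm ahead of it and the grasp point (between the pads) lies 6 mm ahead of it; z points along the fingers, y is the line along which they close (so a half turn about z gives the same grasp; the last joint's range is limited). The gripper opens to 87 mm and grips with 3 to 60 N. Pads are 19 mm wide; open, the fingers measure 117 mm over their backs; the gripper's body (75 mm by 190 mm) begins 51 mm behind the grasp point.
Start: joints at [58.47, 30.224, 82.088, -0, 67.689, -10.227], TCP at [0.227, 0.582, 0.216] pointing down, gripper open.
Joint ranges: [-176.69, 176.69], [-43.24, 126.21], [12.49, 139.97], [-82, 262], [0, 151.66], [-163.58, 163.58]. Speed limits (degrees/s): [159.86, 159.86, 180, 180, 180, 180].

### API

Orientations are given as a 3x3 rotation matrix whose columns are the frame's x, y, z axes.
In Python, from rig import * gives the robot as it stands.
- The arm moves only by the tool step_arm, never from a script. Its argument "steps" is a list of rows, each a list of 7 numbers: the shift along the tool's x, y, z normalised to -1 to 1, where 1 is 0.3 m, then the turn, a rotation vector about the tool's x, y, z normalised to -1 to 1, where 1 is 45 degrees, then the gripper's target within -1 to 1 (shut at 1, half-way at 0, fully open at -1). A call has 1 to 8 rows; each row is the pose to reach, as a shift and turn from the pose commanded when the call began, along the tool's axes at that moment; what a row does not reach only later rows make up. A row lasts 1/12 s, in which the tool goes at most 41.7 mm and 7.16 degrees, less where a joint would pass 70% of its speed; a pose out of reach is approached as far as the arm can. A call with a number of a shift or a turn outside -1 to 1 is refused whole. A call with a gripper value outside its range is refused whole. The fingers move at their own pace and stop on an object; the grip force is fixed at half the most. Time passes only in rows, so rows that repeat a pose let the fingers close. It gives the time, the measured TCP pose, the force, the opening and the grip force at its end, in the units of the state.
- read_state(): the state, without advancing time (a new reading comes with each control period).
- capture(name): name is "scene" or "top" or "wrist"; returns a dict with "image" (480x640x3 uint8, red, green, blue), "vertical_fov" (degrees; the focal length in pixels is half the picture's height over the tangent of half this angle, whatever the lens; pixels are square), "cx", "cy" (the principal point, pixels), "world_from_camera" (4x4, takes a point from camera to world coordinates); the wrist camera has in their place "T_tool_cam" (4x4, takes a point from camera to tool coordinates, whose origin is the TCP and whose axes are the flange's). Camera axes: x right, y down, z forward; pixel columns grow to the right and rows downward; lengths in m; the calibration is good to about 2 mm. A picture is of the moment at which its call begins: read the wrist's pose just before it. There is no depth.
- hand_in(): hands the job in; it is judged then, once.
The state is a dict: "time_s": time; "joint_positions": joint angles; "qvel": joint speeds; "tau": joint torques, N m; "position": TCP position; "tcp_rot": TCP orientation; "force": force on the tool from outside, world axes, zero at the start; "moment": the same for the moment, N m; "opening": opening from 0.0 (shut) to 1.0 (fully open); "grasp_force": force on a finger pad.
Only numpy, scipy, OpenCV 4.12 (cv2) and the standard library are available. Lean on these libraries where they do the work, as an engineer would, in place of code of your own. Each camera call takes 0.05 s, during which the arm holds its last target. There are 200 camera calls.

## Working session

There is one attempt and no reset: what is moved stays moved. The work goes in short steps, Python scripts to look and compute and a tool call to move; the robot and the scene stay as the last step left them, time stands still between calls to the robot, and variables do not carry over. Pictures are saved under pics/ and viewed, at most 14 in all, crops included, and the job is handed in when it is done.

Besides the shell and the picture viewer there is one more tool, called after "Emit:" as name(argument=value, ...), one argument or row to a line, values as JSON. step_arm: Moves the arm, as the interface text tells. Scaled input: -1 to 1 covers 0.3 m each way for a shift and 45 degrees each way for a turn. Its arguments: {"type":"object","properties":{"steps":{"type":"array"}},"required":["steps"]}

```bash
ls; mkdir -p pics; cat > h.py <<'E'
from rig import *
import numpy as np, cv2
def snap(n,fn):
    s=read_state(); c=capture(n); cv2.imwrite('pics/%s.png'%fn,c['image'][:,:,::-1])
    if n=='wrist':
        T=np.eye(4);T[:3,:3]=np.array(s['tcp_rot']);T[:3,3]=s['position'];W=T@np.array(c['T_tool_cam'])
    else: W=np.array(c['world_from_camera'])
    f=240/np.tan(np.radians(c['vertical_fov'])/2)
    np.savez('pics/%s.npz'%fn,W=W,f=f,cx=c['cx'],cy=c['cy']); return c['image']
def ray(fn,u,v):
    d=np.load('pics/%s.npz'%fn);W=d['W']
    r=W[:3,:3]@np.array([(u-d['cx'])/d['f'],(v-d['cy'])/d['f'],1]);return W[:3,3],r/np.linalg.norm(r)
def onz(fn,u,v,z):
    o,r=ray(fn,u,v);return (o+r*(z-o[2])/r[2]).round(4)
def tri(*a):
    A=np.zeros((3,3));b=np.zeros(3)
    for fn,u,v in a:
        o,r=ray(fn,u,v);P=np.eye(3)-np.outer(r,r);A+=P;b+=P@o
    p=np.linalg.solve(A,b);return p.round(4)
def proj(fn,p):
    d=np.load('pics/%s.npz'%fn);W=d['W'];q=W[:3,:3].T@(np.array(p)-W[:3,3]);return (q[:2]/q[2]*d['f']+[d['cx'],d['cy']]).round(1)
def st():
    s=read_state();print(s['time_s'],np.round(s['position'],4),np.round(s['tcp_rot'],3).tolist(),np.round(s['joint_positions'],1),np.round(s['force'],1),s['opening'],s['grasp_force'])
E
python3 - <<'E'
from h import *
for n in('scene','top','wrist'):
    snap(n,n+'0');d=np.load('pics/%s0.npz'%n);print(n,d['f'],d['cx'],d['cy'],d['W'].round(3).tolist())
st()
E
```

```text
pics
scene 553.5002918135467 320.27570064734334 232.29003838570776 [[0.846, -0.402, 0.349, 0.026], [-0.532, -0.657, 0.534, -0.764], [0.014, -0.638, -0.77, 1.289], [0.0, 0.0, 0.0, 1.0]]
top 583.6999186239157 318.72097155494646 233.48033929854483 [[-0.022, -0.986, 0.166, 0.304], [-1.0, 0.019, -0.02, 0.069], [0.016, -0.167, -0.986, 1.638], [0.0, 0.0, 0.0, 1.0]]
wrist 398.3717334239954 315.8775438531572 236.83660825436093 [[0.364, 0.892, 0.268, 0.153], [0.932, -0.348, -0.107, 0.611], [-0.002, 0.288, -0.958, 0.384], [0.0, 0.0, 0.0, 1.0]]
0.15 [0.2267 0.5818 0.2149] [[-0.932, 0.363, -0.001], [0.363, 0.932, -0.001], [0.0, -0.002, -1.0]] [ 58.5  30.3  82.1  -0.   67.7 -10.2] [-0.3  0.4 -0.9] 0.9973923411181453 0.0
```

View pics/scene0.png

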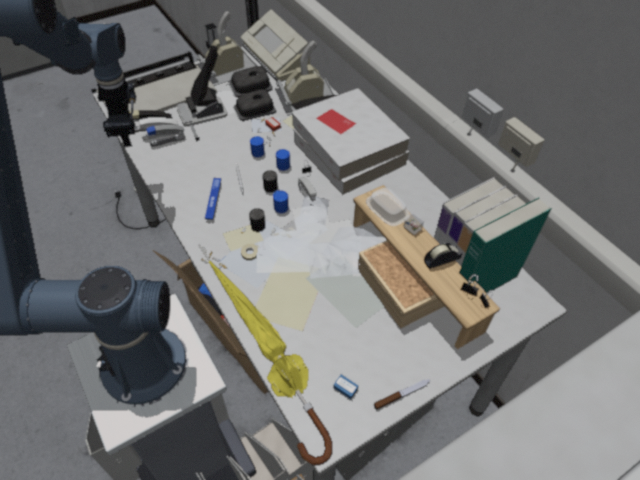

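View pics/top0.png

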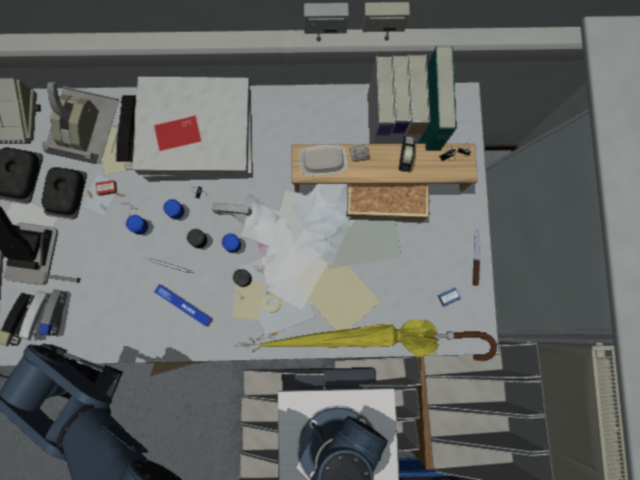

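Scene: two black cans at top-view (197,239) and (242,277); three blue look-alikes; case lid at (347–429, 184–216); opener at (476,258), handle end toward the robot; umbrella along the front edge.

```bash
python3 - <<'E'
from h import *
im=cv2.resize(cv2.imread('pics/top0.png')[170:320,180:500],None,fx=2.5,fy=2.5,interpolation=2)
im2=cv2.resize(cv2.imread('pics/scene0.png')[170:420,210:510],None,fx=2.6,fy=2.2,interpolation=2)[:, :780]
cv2.imwrite('pics/c1.png',im)
for n,p,z in[('lidFL',(348,216),.086),('lidFR',(428,220),.086),('riserFL',(292,184),.122),('riserFR',(476,183),.122),('op tip',(477,232),.009),('op joint',(476.5,261),.009),('op end',(475.5,283),.009),('canA',(197,237),.05),('canB',(242,275),.05),('umb',(370,337),.03),('umbhandle',(490,345),.02),('tape',(272,302),.0),('blue',(232,242),.05),('box',(449,297),.02)]:
    print(n,onz('top0',*p,z))
E
```

```text
lidFL [ 0.6127 -0.0421  0.086 ]
lidFR [ 0.5975 -0.2591  0.086 ]
riserFL [0.6955 0.1075 0.122 ]
riserFR [ 0.6892 -0.3862  0.122 ]
op tip [ 0.5746 -0.4133  0.009 ]
op joint [ 0.4917 -0.4063  0.009 ]
op end [ 0.4298 -0.3993  0.009 ]
canA [0.5691 0.3722 0.05  ]
canB [0.4619 0.2489 0.05  ]
umb [ 0.2878 -0.0956  0.03  ]
umbhandle [ 0.2588 -0.4245  0.02  ]
tape [0.3897 0.1712 0.    ]
blue [0.5533 0.2763 0.05  ]
box [ 0.3918 -0.3198  0.02  ]
```

View pics/c1.png

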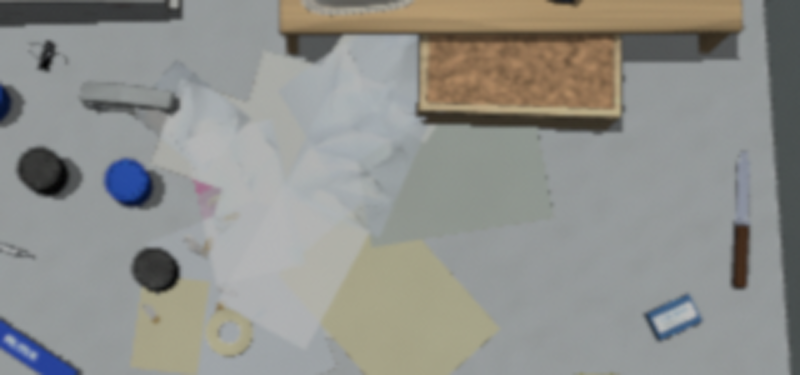

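```bash
cat >> h.py <<'E'
import json
from scipy.spatial.transform import Rotation as Ro
def Rt(yaw=0,pitch=0):
    # tool x=-X, y=+Y, z down; yaw about world Z (deg), pitch about world Y (deg)
    return Ro.from_euler('zy',[yaw,0],degrees=True).as_matrix()@Ro.from_euler('y',pitch,degrees=True).as_matrix()@np.array([[-1,0,0],[0,1,0],[0,0,-1.]])
def plan(*wps,start=None):
    """each wp=(p,R,grip): prints the rows of chained calls; start 'm' = measured pose, else the stored commanded pose"""
    if start=='m': s=read_state();p0,R0=np.array(s['position']),np.array(s['tcp_rot'])
    else: c=json.load(open('cmd.json'));p0,R0=np.array(c['p']),np.array(c['R'])
    for p,R,g in wps:
        sh=(R0.T@(np.array(p)-p0)/.3).round(3); tu=(Ro.from_matrix(R0.T@R).as_rotvec(degrees=True)/45).round(3)
        n=int(np.ceil(max(np.linalg.norm(sh)*300/41.7,np.linalg.norm(tu)*45/7.16)-1e-6))
        print([*sh.tolist(),*tu.tolist(),g],'rows>=',n, '' if max(abs(sh).max(),abs(tu).max())<=1 else 'TOO BIG')
        p0=p0+R0@sh*.3; R0=R0@Ro.from_rotvec(tu*45,degrees=True).as_matrix()
    json.dump(dict(p=p0.tolist(),R=R0.tolist()),open('cmd.json','w'))
E
python3 - <<'E'
from h import *
plan(([.35,.33,.27],Rt(-10),-1),([.47,.08,.27],Rt(0),1),([.54,-.15,.27],Rt(0),1),start='m')
E
```

```text
[-0.688, -0.633, -0.183, -0.002, -0.001, -0.251, -1] rows>= 7 
[-0.538, -0.751, 0.0, -0.0, 0.0, -0.222, 1] rows>= 7 
[-0.234, -0.767, 0.001, -0.0, 0.0, -0.0, 1] rows>= 6
```

Emit:
step_arm(
  steps=[
    [-0.688, -0.633, -0.183, -0.002, -0.001, -0.251, -1],
    [-0.688, -0.633, -0.183, -0.002, -0.001, -0.251, -1],
    [-0.688, -0.633, -0.183, -0.002, -0.001, -0.251, -1],
    [-0.688, -0.633, -0.183, -0.002, -0.001, -0.251, -1],
    [-0.688, -0.633, -0.183, -0.002, -0.001, -0.251, -1],
    [-0.688, -0.633, -0.183, -0.002, -0.001, -0.251, -1],
    [-0.688, -0.633, -0.183, -0.002, -0.001, -0.251, -1],
    [-0.688, -0.633, -0.183, -0.002, -0.001, -0.251, -1],
  ],
)

```text
time_s: 0.82
position: [0.3533, 0.326, 0.2717]
tcp_rot: [[-0.984, 0.18, 0.004], [0.18, 0.984, -0.0], [-0.004, 0.0, -1.0]]
force: [0.1, 0.2, -0.5]
opening: 0.999
grasp_force: 0.0
```

Emit:
step_arm(
  steps=[
    [-0.538, -0.751, 0, 0, 0, -0.222, 1],
    [-0.538, -0.751, 0, 0, 0, -0.222, 1],
    [-0.538, -0.751, 0, 0, 0, -0.222, 1],
    [-0.538, -0.751, 0, 0, 0, -0.222, 1],
    [-0.538, -0.751, 0, 0, 0, -0.222, 1],
    [-0.538, -0.751, 0, 0, 0, -0.222, 1],
    [-0.538, -0.751, 0, 0, 0, -0.222, 1],
    [-0.538, -0.751, 0, 0, 0, -0.222, 1],
  ],
)

```text
time_s: 1.48
position: [0.4737, 0.0758, 0.2704]
tcp_rot: [[-1.0, 0.006, 0.004], [0.006, 1.0, -0.001], [-0.004, -0.001, -1.0]]
force: [1.2, 1.0, 0.5]
opening: 0.475
grasp_force: 0.0
```

Emit:
step_arm(
  steps=[
    [-0.234, -0.767, 0, 0, 0, 0, 1],
    [-0.234, -0.767, 0, 0, 0, 0, 1],
    [-0.234, -0.767, 0, 0, 0, 0, 1],
    [-0.234, -0.767, 0, 0, 0, 0, 1],
    [-0.234, -0.767, 0, 0, 0, 0, 1],
    [-0.234, -0.767, 0, 0, 0, 0, 1],
    [-0.234, -0.767, 0, 0, 0, 0, 1],
    [-0.234, -0.767, 0, 0, 0, 0, 1],
  ],
)

```text
time_s: 2.15
position: [0.5405, -0.1501, 0.2694]
tcp_rot: [[-1.0, 0.003, 0.0], [0.003, 1.0, 0.003], [-0.0, 0.003, -1.0]]
force: [-0.3, 0.1, -0.4]
opening: 0.007
grasp_force: 0.0
```

```bash
python3 - <<'E'
from h import *
st(); snap('wrist','w1')
E
```

```text
2.15 [ 0.5405 -0.1501  0.2694] [[-1.0, 0.003, 0.0], [0.003, 1.0, 0.003], [-0.0, 0.003, -1.0]] [-2.700e+01  2.180e+01  8.760e+01  1.000e-01  7.060e+01 -1.169e+02] [-0.3  0.1 -0.4] 0.007202370096563037 0.0
```

View pics/w1.png

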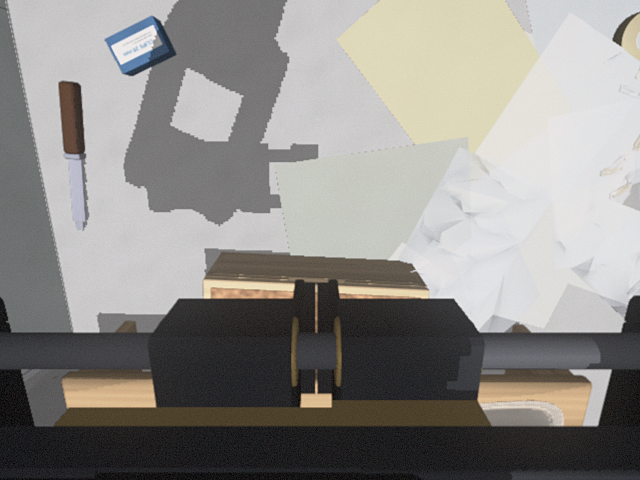

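```bash
python3 - <<'E'
from h import *
print('FR',tri(('w1',206,284),('top0',428,216)),onz('w1',206,284,.086))
print('FL',tri(('w1',428,292),('top0',348,214.3)),onz('w1',428,292,.086))
for p in[(81,228),(73.5,154),(70,83)]: print('op',onz('w1',*p,.009))
print('op joint tri',tri(('w1',73.5,154),('top0',476.5,260)),'box',onz('w1',140,45,.02),tri(('w1',81,228),('top0',477,231)))
E
```

```text
FR [ 0.6064 -0.2533  0.1019] [ 0.6142 -0.2549  0.086 ]
FL [ 0.6176 -0.0429  0.0943] [ 0.6235 -0.0414  0.086 ]
op [ 0.5793 -0.4117  0.009 ]
op [ 0.4981 -0.4056  0.009 ]
op [ 0.4278 -0.3965  0.009 ]
op joint tri [ 0.4968 -0.4081  0.0042] box [ 0.3948 -0.3172  0.02  ] [ 0.5792 -0.4143  0.0054]
```

```bash
python3 - <<'E'
from h import *
plan(([.64,-.148,.16],Rt(0),1),([.64,-.148,.111],Rt(0),1),start='m')
E
```

```text
[-0.334, 0.002, 0.364, 0.004, -0.001, -0.001, 1] rows>= 4 
[0.0, -0.0, 0.164, 0.0, 0.0, -0.0, 1] rows>= 2
```

Emit:
step_arm(
  steps=[
    [-0.334, 0.002, 0.364, 0.004, -0.001, -0.001, 1],
    [-0.334, 0.002, 0.364, 0.004, -0.001, -0.001, 1],
    [-0.334, 0.002, 0.364, 0.004, -0.001, -0.001, 1],
    [-0.334, 0.002, 0.364, 0.004, -0.001, -0.001, 1],
    [-0.334, 0.002, 0.364, 0.004, -0.001, -0.001, 1],
    [-0.334, 0.002, 0.364, 0.004, -0.001, -0.001, 1],
  ],
)

```text
time_s: 2.7
position: [0.6395, -0.1461, 0.1595]
tcp_rot: [[-1.0, -0.003, -0.002], [-0.003, 1.0, 0.0], [0.002, 0.0, -1.0]]
force: [-0.1, -0.2, 0.3]
opening: 0.003
grasp_force: 0.0
```

Emit:
step_arm(
  steps=[
    [0, 0, 0.06, 0, 0, 0, 1],
    [0, 0, 0.12, 0, 0, 0, 1],
    [0, 0, 0.145, 0, 0, 0, 1],
    [0, 0, 0.155, 0, 0, 0, 1],
    [0, 0, 0.164, 0, 0, 0, 1],
    [0, 0, 0.164, 0, 0, 0, 1],
  ],
)

```text
time_s: 3.2
position: [0.6408, -0.149, 0.1129]
tcp_rot: [[-1.0, -0.001, 0.003], [-0.001, 1.0, -0.002], [-0.003, -0.002, -1.0]]
force: [-0.1, -0.7, 0.2]
opening: 0.003
grasp_force: 0.0
```

Not yet touching; press in small steps.

Emit:
step_arm(
  steps=[
    [0, 0, 0.007, 0, 0, 0, 1],
    [0, 0, 0.014, 0, 0, 0, 1],
    [0, 0, 0.014, 0, 0, 0, 1],
    [0, 0, 0.014, 0, 0, 0, 1],
  ],
)

```text
time_s: 3.53
position: [0.6407, -0.1491, 0.1079]
tcp_rot: [[-1.0, -0.0, 0.002], [-0.0, 1.0, -0.002], [-0.002, -0.002, -1.0]]
force: [0.4, -0.7, -0.5]
opening: 0.003
grasp_force: 0.0
```

Emit:
step_arm(
  steps=[
    [0, 0, 0.007, 0, 0, 0, 1],
    [0, 0, 0.014, 0, 0, 0, 1],
    [0, 0, 0.014, 0, 0, 0, 1],
    [0, 0, 0.014, 0, 0, 0, 1],
  ],
)

```text
time_s: 3.87
position: [0.6405, -0.149, 0.1032]
tcp_rot: [[-1.0, -0.001, 0.001], [-0.001, 1.0, -0.002], [-0.001, -0.002, -1.0]]
force: [-0.6, -0.5, 0.0]
opening: 0.006
grasp_force: 0.0
```

Emit:
step_arm(
  steps=[
    [0, 0, 0.007, 0, 0, 0, 1],
    [0, 0, 0.014, 0, 0, 0, 1],
    [0, 0, 0.014, 0, 0, 0, 1],
    [0, 0, 0.014, 0, 0, 0, 1],
  ],
)

```text
time_s: 4.2
position: [0.6405, -0.149, 0.099]
tcp_rot: [[-1.0, -0.001, 0.001], [-0.001, 1.0, -0.002], [-0.001, -0.002, -1.0]]
force: [0.0, 0.4, 0.8]
opening: 0.01
grasp_force: 0.0
```

```bash
python3 - <<'E'
from h import *
st(); im=snap('scene','s2'); snap('wrist','w2')
cv2.imwrite('pics/c2.png',np.hstack([cv2.resize(im[200:350,330:500],(400,353)),cv2.resize(im[0:0+1,0:1],(1,353))])[:,:,::-1])
E
```

```text
4.2 [ 0.6405 -0.149   0.099 ] [[-1.0, -0.001, 0.001], [-0.001, 1.0, -0.002], [-0.001, -0.002, -1.0]] [-2.280e+01  4.050e+01  8.260e+01 -1.000e-01  5.670e+01 -1.128e+02] [0.  0.4 0.8] 0.009688530213316775 0.0
```

View pics/c2.png

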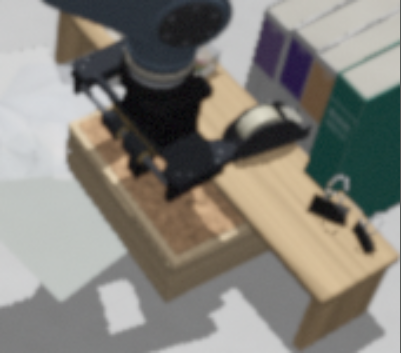

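Emit:
step_arm(
  steps=[
    [0, 0, 0.004, 0, 0, 0, 1],
    [0, 0, 0.007, 0, 0, 0, 1],
    [0, 0, 0.01, 0, 0, 0, 1],
    [0, 0, 0.01, 0, 0, 0, 1],
  ],
)

```text
time_s: 4.63
position: [0.6405, -0.149, 0.096]
tcp_rot: [[-1.0, -0.0, 0.002], [-0.0, 1.0, -0.002], [-0.002, -0.002, -1.0]]
force: [-0.5, -0.3, -0.4]
opening: 0.003
grasp_force: 0.0
```

```bash
python3 - <<'E'
from h import *
im=cv2.imread('pics/w2.png'); cv2.imwrite('pics/c3.png',cv2.resize(im[180:420,180:460],None,fx=2.2,fy=2.2))
s=read_state();print(s['tau'],s['moment'])
E
```

```text
[-7.24265323e-03 -4.88524747e+01 -1.47170752e+01 -5.59287413e-02
  2.61549361e-02 -5.04550899e-04] [ 0.01319594  0.00440267 -0.06807877]
```

View pics/c3.png

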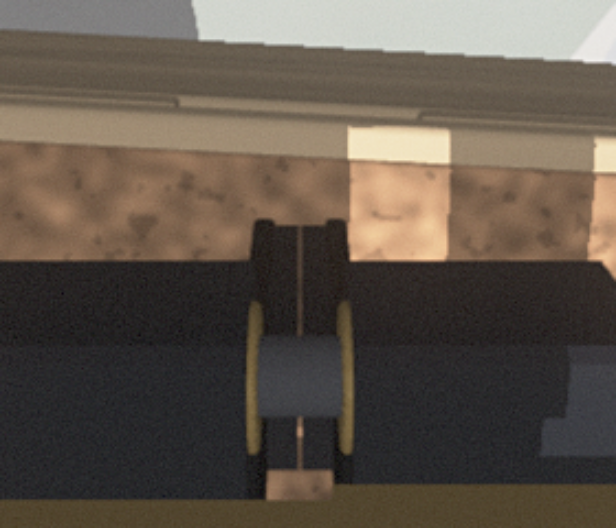

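Emit:
step_arm(
  steps=[
    [0, 0, 0.004, 0, 0, 0, 1],
    [0, 0, 0.008, 0, 0, 0, 1],
    [0, 0, 0.012, 0, 0, 0, 1],
    [0, 0, 0.016, 0, 0, 0, 1],
  ],
)

```text
time_s: 4.97
position: [0.6407, -0.1491, 0.0913]
tcp_rot: [[-1.0, -0.0, 0.002], [-0.0, 1.0, -0.002], [-0.002, -0.002, -1.0]]
force: [-0.4, 0.2, 0.1]
opening: 0.008
grasp_force: 0.0
```

```bash
python3 - <<'E'
from h import *
im=snap('wrist','w3'); cv2.imwrite('pics/c4.png',cv2.resize(im[180:420,180:460],None,fx=2,fy=2)[:,:,::-1])
for n in('w2','w3'):
    d=np.load('pics/%s.npz'%n)
    # predicted pixels of fingertips and of TCP
    p=np.array([.6405,-.149,.099 if n=='w2' else read_state()['position'][2]])
    print(n,proj(n,p-[0,0,.025]),proj(n,p-[.0,0,.025]-[.0095,0,0]), [proj(n,[.613,-.255+.11,z]) for z in(.086,.076)])
st()
E
```

```text
w2 [315.5 274.5] [315.5 257.4] [array([323.8, 230.3]), array([323.5, 224.8])]
w3 [315.6 274.4] [315.6 257.3] [array([324.2, 235. ]), array([323.8, 229.1])]
5.0167 [ 0.6405 -0.149   0.0911] [[-1.0, -0.0, 0.001], [-0.0, 1.0, -0.002], [-0.001, -0.002, -1.0]] [-2.280e+01  4.110e+01  8.290e+01 -1.000e-01  5.590e+01 -1.128e+02] [-0.5  0.1  0.2] 0.006732768469342891 0.0
```

```bash
python3 - <<'E'
from h import *
for n,z in(('w2',.099),('w3',.0911)):
    print(n,[(o,proj(n,[.6405-.0095,-.149,z+o])[1]) for o in(-.025,-.015,-.005,.005,.015)])
E
```

```text
w2 [(-0.025, np.float64(257.4)), (-0.015, np.float64(264.3)), (-0.005, np.float64(271.9)), (0.005, np.float64(280.3)), (0.015, np.float64(289.6))]
w3 [(-0.025, np.float64(257.3)), (-0.015, np.float64(264.2)), (-0.005, np.float64(271.8)), (0.005, np.float64(280.2)), (0.015, np.float64(289.5))]
```

View pics/c4.png

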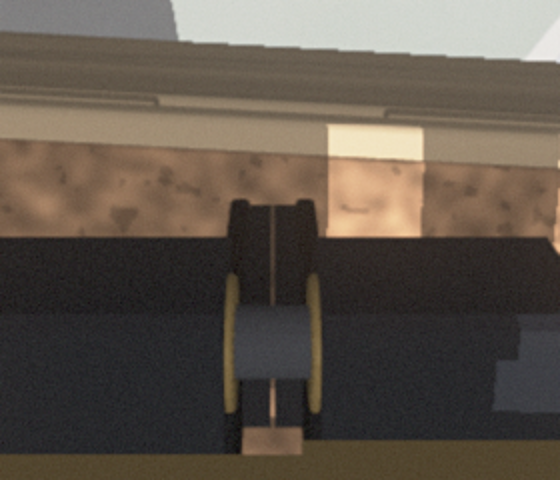

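Emit:
step_arm(
  steps=[
    [0, 0, 0.004, 0, 0, 0, 1],
    [0, 0, 0.008, 0, 0, 0, 1],
    [0, 0, 0.012, 0, 0, 0, 1],
    [0, 0, 0.016, 0, 0, 0, 1],
    [0, 0, 0.016, 0, 0, 0, 1],
  ],
)

```text
time_s: 5.43
position: [0.6405, -0.149, 0.0863]
tcp_rot: [[-1.0, -0.0, 0.001], [-0.0, 1.0, -0.002], [-0.001, -0.002, -1.0]]
force: [-0.5, -0.1, -0.4]
opening: 0.006
grasp_force: 0.0
```

Emit:
step_arm(
  steps=[
    [0, 0, 0.004, 0, 0, 0, 1],
    [0, 0, 0.008, 0, 0, 0, 1],
    [0, 0, 0.012, 0, 0, 0, 1],
    [0, 0, 0.012, 0, 0, 0, 1],
  ],
)

```text
time_s: 5.77
position: [0.6405, -0.149, 0.0828]
tcp_rot: [[-1.0, -0.0, 0.001], [-0.0, 1.0, -0.002], [-0.001, -0.002, -1.0]]
force: [-0.4, -0.5, 0.4]
opening: 0.005
grasp_force: 0.0
```

```bash
python3 - <<'E'
from h import *
im=snap('scene','s4'); cv2.imwrite('pics/c5.png',cv2.resize(im[220:330,340:470],None,fx=4,fy=4,interpolation=2)[:,:,::-1])
E
```

```text
(no output)
```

View pics/c5.png

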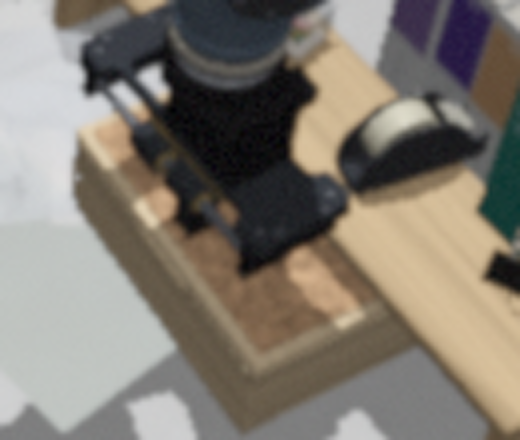

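Emit:
step_arm(
  steps=[
    [0, 0, 0.004, 0, 0, 0, 1],
    [0, 0, 0.008, 0, 0, 0, 1],
    [0, 0, 0.012, 0, 0, 0, 1],
    [0, 0, 0.012, 0, 0, 0, 1],
  ],
)

```text
time_s: 6.15
position: [0.6408, -0.1491, 0.0797]
tcp_rot: [[-1.0, -0.0, 0.002], [-0.0, 1.0, -0.002], [-0.002, -0.002, -1.0]]
force: [-1.0, 0.2, 2.9]
opening: 0.007
grasp_force: 1.2
```

Emit:
step_arm(
  steps=[
    [0, 0, 0.004, 0, 0, 0, 1],
    [0, 0, 0.008, 0, 0, 0, 1],
    [0, 0, 0.012, 0, 0, 0, 1],
    [0, 0, 0.012, 0, 0, 0, 1],
  ],
)

```text
time_s: 6.48
position: [0.6408, -0.1491, 0.0795]
tcp_rot: [[-1.0, -0.001, 0.003], [-0.001, 1.0, -0.003], [-0.003, -0.003, -1.0]]
force: [-5.3, 2.2, 18.0]
opening: 0.005
grasp_force: 9.0
```

Emit:
step_arm(
  steps=[
    [0.04, 0, 0, 0, 0, 0, 1],
    [0.09, 0, 0, 0, 0, 0, 1],
    [0.14, 0, 0, 0, 0, 0, 1],
    [0.19, 0, 0, 0, 0, 0, 1],
    [0.24, 0, 0, 0, 0, 0, 1],
    [0.29, 0, 0, 0, 0, 0, 1],
    [0.34, 0, 0, 0, 0, 0, 1],
    [0.39, 0, 0, 0, 0, 0, 1],
  ],
)

```text
time_s: 7.15
position: [0.5314, -0.1525, 0.0796]
tcp_rot: [[-1.0, 0.001, 0.02], [0.0, 1.0, -0.01], [-0.02, -0.01, -1.0]]
force: [7.9, 0.0, 13.1]
opening: 0.003
grasp_force: 6.4
```

Emit:
step_arm(
  steps=[
    [0.03, 0, 0, 0, 0, 0, 1],
    [0.04, 0, 0, 0, 0, 0, 1],
    [0.04, 0, -0.05, 0, 0, 0, 1],
    [0.04, 0, -0.2, 0, 0, 0, 1],
    [0.04, 0, -0.33, 0, 0, 0, 1],
    [0.04, 0, -0.46, 0, 0, 0, 1],
    [0.04, 0, -0.6, 0, 0, 0, 1],
    [0.04, 0, -0.6, 0, 0, 0, 1],
  ],
)

```text
time_s: 7.82
position: [0.5162, -0.1512, 0.2641]
tcp_rot: [[-1.0, -0.001, 0.018], [-0.001, 1.0, -0.01], [-0.018, -0.01, -1.0]]
force: [1.6, 0.4, 0.3]
opening: 0.005
grasp_force: 0.0
```

```bash
python3 - <<'E'
from h import *
snap('wrist','w5')
st();im=snap('top','top5'); cv2.imwrite('pics/c6.png',cv2.resize(im[150:330,280:500],None,fx=3.3,fy=3.3,interpolation=2)[:,:,::-1])
E
```

```text
7.8667 [ 0.5144 -0.1504  0.2606] [[-1.0, -0.001, 0.013], [-0.001, 1.0, -0.008], [-0.013, -0.008, -1.0]] [ -28.2   19.9   92.3   -0.    66.9 -118.2] [-0.7  0.2 -1.4] 0.005981100655718748 0.0
```

View pics/c6.png

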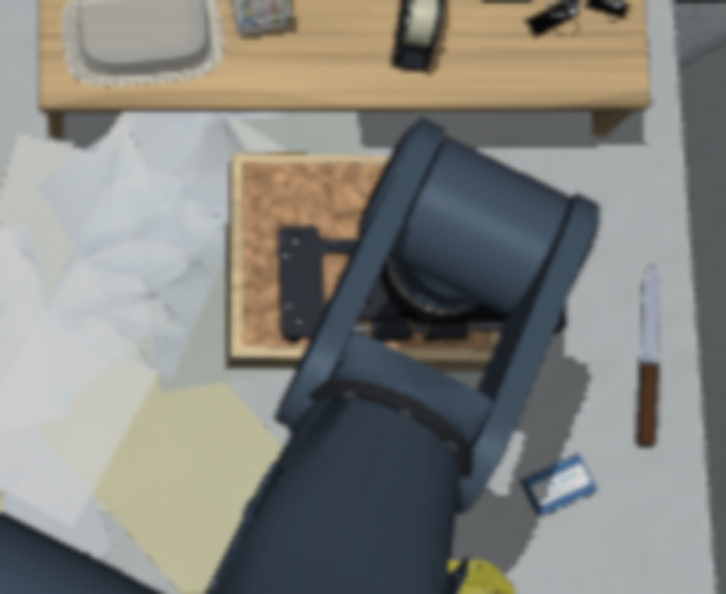

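Case is out and nearly square to the riser. Next, the opener.

```bash
python3 - <<'E'
from h import *
plan(([.468,-.405,.2],Rt(-6),0),([.468,-.405,.09],Rt(-6),0),start='m')
E
```

```text
[0.15, -0.851, 0.195, -0.005, 0.009, 0.134, 0] rows>= 7 
[0.0, -0.0, 0.367, -0.0, -0.0, 0.0, 0] rows>= 3
```

Emit:
step_arm(
  steps=[
    [0.15, -0.851, 0.195, -0.005, 0.009, 0.134, 0],
    [0.15, -0.851, 0.195, -0.005, 0.009, 0.134, 0],
    [0.15, -0.851, 0.195, -0.005, 0.009, 0.134, 0],
    [0.15, -0.851, 0.195, -0.005, 0.009, 0.134, 0],
    [0.15, -0.851, 0.195, -0.005, 0.009, 0.134, 0],
    [0.15, -0.851, 0.195, -0.005, 0.009, 0.134, 0],
    [0.15, -0.851, 0.195, -0.005, 0.009, 0.134, 0],
    [0.15, -0.851, 0.195, -0.005, 0.009, 0.134, 0],
  ],
)

```text
time_s: 8.58
position: [0.4644, -0.4073, 0.1938]
tcp_rot: [[-0.994, 0.109, -0.008], [0.109, 0.994, 0.005], [0.009, 0.004, -1.0]]
force: [-0.3, -0.2, -0.1]
opening: 0.472
grasp_force: 0.0
```

Emit:
step_arm(
  steps=[
    [0, 0, 0.13, 0, 0, 0, 0],
    [0, 0, 0.26, 0, 0, 0, 0],
    [0, 0, 0.367, 0, 0, 0, 0],
    [0, 0, 0.367, 0, 0, 0, 0],
  ],
)

```text
time_s: 8.92
position: [0.4621, -0.3973, 0.0799]
tcp_rot: [[-0.994, 0.104, -0.016], [0.104, 0.994, 0.017], [0.017, 0.015, -1.0]]
force: [-1.8, -0.4, 0.4]
opening: 0.497
grasp_force: 0.0
```

```bash
python3 - <<'E'
from h import *
st();snap('top','top6');im=snap('wrist','w6')
z=read_state()['position'];print(proj('w6',np.array(z)-[0,0,.025]),[proj('w6',np.array(z)+[-.0095,y,-.025]) for y in(.02,-.02)])
w0=cv2.imread('pics/wrist0.png')[:,:,::-1]
cv2.imwrite('pics/c7.png',cv2.resize(np.vstack([im[120:480],w0[200:460]]),None,fx=.96,fy=.96)[:,:,::-1])
E
```

```text
8.9167 [ 0.4621 -0.3973  0.0799] [[-0.994, 0.104, -0.016], [0.104, 0.994, 0.017], [0.017, 0.015, -1.0]] [-5.110e+01  3.950e+01  8.960e+01 -1.000e-01  5.220e+01 -1.351e+02] [-1.8 -0.4  0.4] 0.4966471838037557 0.0
[310.8 281.2] [array([347.7, 260.1]), array([270.1, 268. ])]
```

View pics/c7.png

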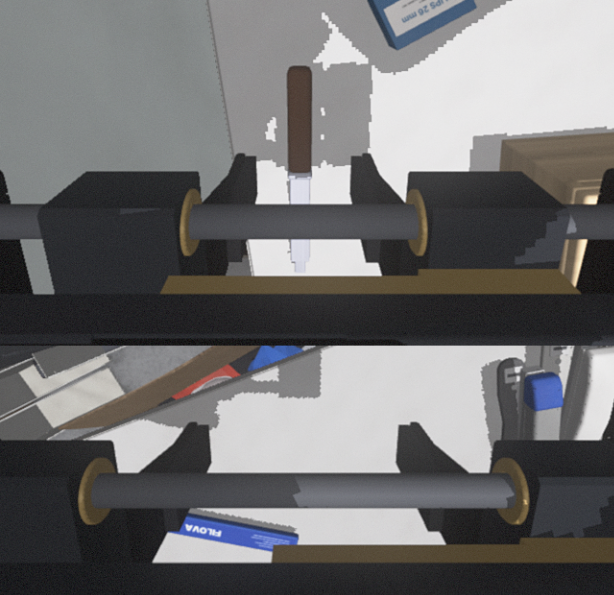

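```bash
python3 - <<'E'
from h import *
for p in[(311.5,191),(312,299),(312.5,401)]: print(onz('w6',*p,.009))
for n,z in(('w6',None),): 
    p=np.array(read_state()['position']);R=np.array(read_state()['tcp_rot'])
    for o in(-.006,.025): print(o,[proj('w6',p+R@[.0095,y,o]) for y in(.0216,-.0216)])
E
```

```text
[ 0.4273 -0.3971  0.009 ]
[ 0.4996 -0.4046  0.009 ]
[ 0.5796 -0.4128  0.009 ]
-0.006 [array([359.9, 288.2]), array([261.1, 288.4])]
0.025 [array([353.2, 263.5]), array([268.8, 263.7])]
```

```bash
python3 - <<'E'
from h import *
plan(([.4735,-.402,.03],Rt(-5.9),0),([.4735,-.402,-.002],Rt(-5.9),0),start='m')
E
```

```text
[-0.028, 0.0, 0.187, 0.007, -0.011, -0.001, 0] rows>= 2 
[-0.0, 0.0, 0.106, 0.0, 0.0, 0.0, 0] rows>= 1
```

Emit:
step_arm(
  steps=[
    [-0.028, 0.0, 0.1, 0.007, -0.011, 0, 0],
    [-0.028, 0.0, 0.187, 0.007, -0.011, 0, 0],
    [-0.028, 0.0, 0.187, 0.007, -0.011, 0, 0],
    [-0.028, 0.0, 0.187, 0.007, -0.011, 0, 0],
    [-0.028, 0.0, 0.187, 0.007, -0.011, 0, 0],
  ],
)

```text
time_s: 9.43
position: [0.4755, -0.4058, 0.0339]
tcp_rot: [[-0.995, 0.104, 0.006], [0.104, 0.995, -0.007], [-0.006, -0.006, -1.0]]
force: [-0.4, 0.2, 1.2]
opening: 0.499
grasp_force: 0.0
```

```bash
python3 - <<'E'
from h import *
st(); plan(([.4735,-.402,-.002],Rt(-5.9),0),start='m')
E
```

```text
9.4333 [ 0.4755 -0.4058  0.0339] [[-0.995, 0.104, 0.006], [0.104, 0.995, -0.007], [-0.006, -0.006, -1.0]] [ -50.7   43.8   89.7   -0.    46.  -134.7] [-0.4  0.2  1.2] 0.4986351479421285 0.0
[0.009, 0.013, 0.119, -0.008, 0.008, -0.002, 0] rows>= 1
```

Emit:
step_arm(
  steps=[
    [0.009, 0.013, 0.04, -0.008, 0.008, 0, 0],
    [0.009, 0.013, 0.08, -0.008, 0.008, 0, 0],
    [0.009, 0.013, 0.1, -0.008, 0.008, 0, 0],
    [0.009, 0.013, 0.112, -0.008, 0.008, 0, 0],
    [0.009, 0.013, 0.112, -0.008, 0.008, 0, 0],
    [0.009, 0.013, 0.112, -0.008, 0.008, 0, 0],
  ],
)

```text
time_s: 9.93
position: [0.4718, -0.4006, -0.0028]
tcp_rot: [[-0.995, 0.105, -0.003], [0.105, 0.995, 0.004], [0.003, 0.003, -1.0]]
force: [0.3, 0.2, -0.4]
opening: 0.495
grasp_force: 0.0
```

Emit:
step_arm(
  steps=[
    [0, 0, 0, 0, 0, 0, 1],
    [0, 0, 0, 0, 0, 0, 1],
    [0, 0, 0, 0, 0, 0, 1],
    [0, 0, 0, 0, 0, 0, 1],
    [0, 0, 0, 0, 0, 0, 1],
    [0, 0, 0, 0, 0, 0, 1],
    [0, 0, 0, 0, 0, 0, 1],
    [0, 0, 0, 0, 0, 0, 1],
  ],
)

```text
time_s: 10.6
position: [0.4721, -0.4009, -0.0022]
tcp_rot: [[-0.995, 0.105, -0.002], [0.105, 0.995, 0.003], [0.002, 0.002, -1.0]]
force: [-0.7, 0.4, 1.3]
opening: 0.181
grasp_force: 30.0
```

Emit:
step_arm(
  steps=[
    [0, 0, -0.1, 0, 0, 0, 1],
    [0, 0, -0.2, 0, 0, 0, 1],
    [0, 0, -0.33, 0, 0, 0, 1],
    [0, 0, -0.46, 0, 0, 0, 1],
    [0, 0, -0.55, 0, 0, 0, 1],
    [0, 0, -0.55, 0, 0, 0, 1],
    [0, 0, -0.55, 0, 0, 0, 1],
  ],
)

```text
time_s: 11.18
position: [0.4731, -0.402, 0.1647]
tcp_rot: [[-0.995, 0.105, 0.0], [0.105, 0.995, -0.0], [-0.0, -0.0, -1.0]]
force: [0.6, 0.2, -1.7]
opening: 0.186
grasp_force: 30.0
```

```bash
python3 - <<'E'
from h import *
st();snap('wrist','w7');snap('top','top7');im=snap('scene','s7')
w=cv2.imread('pics/w7.png')[:,:,::-1];t=cv2.imread('pics/top7.png')[:,:,::-1]
a=cv2.resize(w[100:480,100:580],(400,316));b=cv2.resize(t[160:280,330:490],(400,300));c=cv2.resize(im[200:360,320:480],(390,390));
can=np.zeros((600,800,3),np.uint8);can[:316,:400]=a;can[:300,400:]=b;can[316:600,:284]=cv2.resize(c,(284,284))
can[300:600,400:]=cv2.resize(t[160:340,140:380],(400,300))
cv2.imwrite('pics/c8.png',can[:,:,::-1])
E
```

```text
11.1833 [ 0.4731 -0.402   0.1647] [[-0.995, 0.105, 0.0], [0.105, 0.995, -0.0], [-0.0, -0.0, -1.0]] [ -50.7   33.3   85.6    0.    61.1 -134.7] [ 0.6  0.2 -1.7] 0.18635116137454166 29.998672306537628
```

View pics/c8.png

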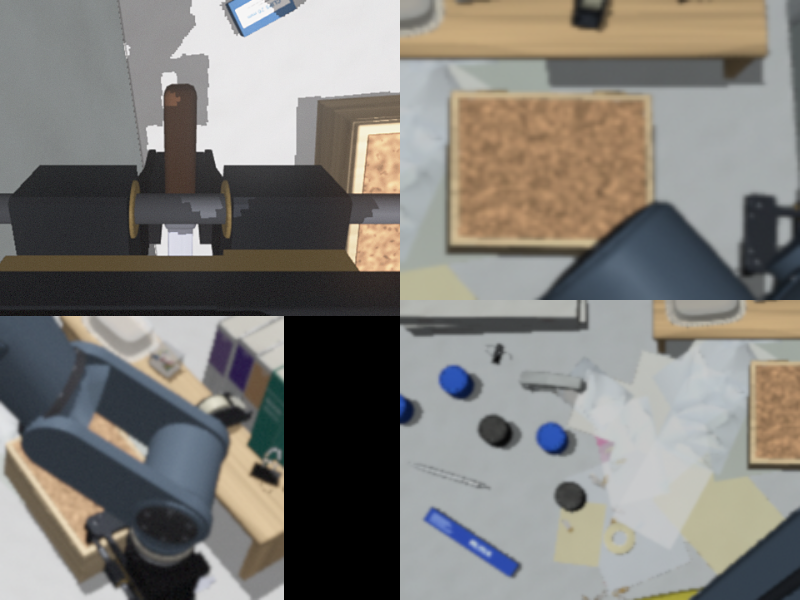

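```bash
python3 - <<'E'
from h import *
for n,p in[('BL',(350,196.8)),('BR',(430.8,197.6)),('FL',(349,258)),('riserL',(400,182.6))]: print(n,onz('top7',*p,.086 if n!='riserL' else .122))
# wrist view: opener handle axis and case near corner in w7 (crop scale 1.2)
for p in[(314,203),(316,330)]: print('op',onz('w7',100+1.2*(p[0]-100) if 0 else p[0],p[1],read_state()['position'][2]+.012))
g=lambda x,y:(100+x*1.2,100+y*1.2)
print('case front right corner',onz('w7',*g(318,95),.086),'back',onz('w7',*g(345,258),.086))
E
```

```text
BL [ 0.666  -0.0492  0.086 ]
BR [ 0.6596 -0.2702  0.086 ]
FL [ 0.498  -0.0412  0.086 ]
riserL [ 0.694  -0.1817  0.122 ]
op [ 0.4279 -0.3977  0.1728]
op [ 0.4864 -0.4031  0.1728]
case front right corner [ 0.4644 -0.2944  0.086 ] back [ 0.6182 -0.2681  0.086 ]
```

```bash
python3 - <<'E'
from h import *
plan(([.368,-.1515,.16],Rt(-1.7),1),([.368,-.1515,.075],Rt(-1.7),1),start='m')
E
```

```text
[0.429, 0.788, 0.009, 0.007, -0.007, -0.096, 1] rows>= 7 
[0.0, -0.0, 0.284, 0.0, 0.0, 0.0, 1] rows>= 3
```

Emit:
step_arm(
  steps=[
    [0.1, 0.2, 0.009, 0, 0, -0.03, 1],
    [0.2, 0.35, 0.009, 0, 0, -0.06, 1],
    [0.3, 0.5, 0.009, 0, 0, -0.096, 1],
    [0.37, 0.65, 0.009, 0, 0, -0.096, 1],
    [0.429, 0.75, 0.009, 0, 0, -0.096, 1],
    [0.429, 0.788, 0.009, 0, 0, -0.096, 1],
    [0.429, 0.788, 0.009, 0, 0, -0.096, 1],
    [0.429, 0.788, 0.009, 0, 0, -0.096, 1],
  ],
)

```text
time_s: 12.0
position: [0.3641, -0.1463, 0.1592]
tcp_rot: [[-1.0, 0.027, -0.011], [0.026, 1.0, 0.01], [0.011, 0.01, -1.0]]
force: [-0.6, 0.9, -0.4]
opening: 0.18
grasp_force: 30.0
```

Emit:
step_arm(
  steps=[
    [0, 0, 0.08, 0, 0, 0, 1],
    [0, 0, 0.16, 0, 0, 0, 1],
    [0, 0, 0.23, 0, 0, 0, 1],
    [0, 0, 0.284, 0, 0, 0, 1],
    [0, 0, 0.284, 0, 0, 0, 1],
    [0, 0, 0.284, 0, 0, 0, 1],
  ],
)

```text
time_s: 12.5
position: [0.3685, -0.1525, 0.0745]
tcp_rot: [[-1.0, 0.03, -0.005], [0.03, 1.0, 0.005], [0.005, 0.005, -1.0]]
force: [-0.5, -0.2, -0.0]
opening: 0.185
grasp_force: 30.0
```

```bash
python3 - <<'E'
from h import *
st();plan(([.368,-.1515,.061],Rt(-1.7),1),start='m')
w=snap('wrist','w8');im=snap('scene','s8')
can=np.zeros((600,800,3),np.uint8);can[:300,:400]=cv2.resize(w,(400,300));can[:600,400:]=cv2.resize(im[220:340,340:420],(400,600),interpolation=2)
cv2.imwrite('pics/c9.png',can[:,:,::-1])
E
```

```text
12.5 [ 0.3685 -0.1525  0.0745] [[-1.0, 0.03, -0.005], [0.03, 1.0, 0.005], [0.005, 0.005, -1.0]] [-3.870e+01  2.990e+01  1.208e+02  1.000e-01  2.980e+01 -1.270e+02] [-0.5 -0.2 -0. ] 0.18520202636584643 29.99869465827942
[0.001, 0.003, 0.045, 0.006, -0.007, -0.0, 1] rows>= 1
```

View pics/c9.png

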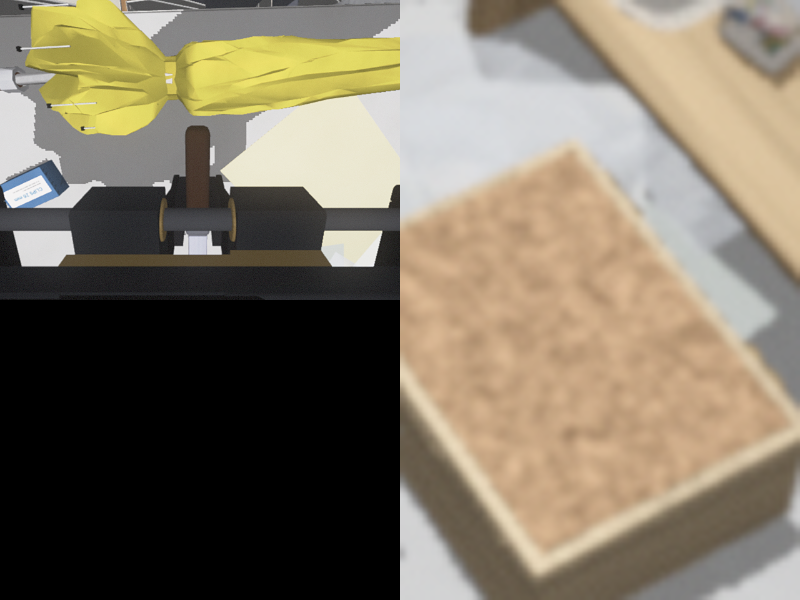

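Emit:
step_arm(
  steps=[
    [0, 0.003, 0.02, 0, 0, 0, 1],
    [0, 0.003, 0.045, 0, 0, 0, 1],
    [0, 0.003, 0.045, 0, 0, 0, 1],
    [0, 0.003, 0.045, 0, 0, 0, 1],
    [-0.02, 0.003, 0.045, 0, 0, 0, 1],
    [-0.04, 0.003, 0.045, 0, 0, 0, 1],
    [-0.055, 0.003, 0.045, 0, 0, 0, 1],
    [-0.065, 0.003, 0.045, 0, 0, 0, 1],
  ],
)

```text
time_s: 13.27
position: [0.3898, -0.1525, 0.0624]
tcp_rot: [[-1.0, 0.029, -0.001], [0.029, 1.0, 0.002], [0.001, 0.002, -1.0]]
force: [0.2, -0.8, -0.8]
opening: 0.181
grasp_force: 30.0
```

Emit:
step_arm(
  steps=[
    [-0.01, 0, 0, 0, 0, 0, 1],
    [-0.02, 0, 0, 0, 0, 0, 1],
    [-0.03, 0, 0, 0, 0, 0, 1],
    [-0.03, 0, 0, 0, 0, 0, 1],
  ],
)

```text
time_s: 13.6
position: [0.3982, -0.1525, 0.0622]
tcp_rot: [[-1.0, 0.029, -0.002], [0.029, 1.0, 0.002], [0.002, 0.002, -1.0]]
force: [1.1, 0.1, -0.6]
opening: 0.183
grasp_force: 30.0
```

Emit:
step_arm(
  steps=[
    [-0.02, 0, 0.002, 0, 0, 0, 1],
    [-0.04, 0, 0.002, 0, 0, 0, 1],
    [-0.06, 0, 0.002, 0, 0, 0, 1],
    [-0.08, 0, 0.002, 0, 0, 0, 1],
    [-0.08, 0, 0.002, 0, 0, 0, 1],
  ],
)

```text
time_s: 14.02
position: [0.4234, -0.1537, 0.0616]
tcp_rot: [[-1.0, 0.029, -0.0], [0.029, 1.0, 0.001], [0.0, 0.001, -1.0]]
force: [-0.0, 0.1, -0.3]
opening: 0.177
grasp_force: 30.0
```

Emit:
step_arm(
  steps=[
    [0, 0, -0.01, 0, 0, 0, 1],
    [0, 0, -0.02, 0, 0, 0, 1],
    [0, 0, -0.03, 0, 0, 0, 1],
    [0, 0, -0.04, 0, 0, 0, 1],
    [0, 0, -0.04, 0, 0, 0, 1],
  ],
)

```text
time_s: 14.43
position: [0.4211, -0.1529, 0.074]
tcp_rot: [[-1.0, 0.029, -0.003], [0.029, 1.0, 0.003], [0.003, 0.003, -1.0]]
force: [0.8, 0.5, -2.5]
opening: 0.182
grasp_force: 30.0
```

Emit:
step_arm(
  steps=[
    [0, 0, -0.03, 0, 0, 0, 1],
    [0, 0, -0.06, 0, 0, 0, 1],
    [-0.01, 0, -0.09, 0, 0, 0, 1],
    [-0.02, 0, -0.12, 0, 0, 0, 1],
    [-0.03, 0, -0.15, 0, 0, 0, 1],
    [-0.03, 0, -0.15, 0, 0, 0, 1],
  ],
)

```text
time_s: 14.93
position: [0.4303, -0.1534, 0.1202]
tcp_rot: [[-1.0, 0.029, -0.002], [0.029, 1.0, 0.002], [0.002, 0.002, -1.0]]
force: [-1.8, 0.4, -1.8]
opening: 0.183
grasp_force: 30.0
```

```bash
python3 - <<'E'
from h import *
st();im=snap('scene','s9');w=snap('wrist','w9')
can=np.zeros((600,800,3),np.uint8);can[:300,:400]=cv2.resize(w,(400,300));can[:,400:]=cv2.resize(im[200:350,330:430],(400,600),interpolation=2)
can[300:,:400]=cv2.resize(snap('top','t9')[140:290,300:500],(400,300))
cv2.imwrite('pics/c10.png',can[:,:,::-1])
E
```

```text
14.9333 [ 0.4303 -0.1534  0.1202] [[-1.0, 0.029, -0.002], [0.029, 1.0, 0.002], [0.002, 0.002, -1.0]] [-3.370e+01  2.680e+01  1.109e+02  1.000e-01  4.250e+01 -1.221e+02] [-1.8  0.4 -1.8] 0.18256581416107667 29.999283850193024
```

View pics/c10.png

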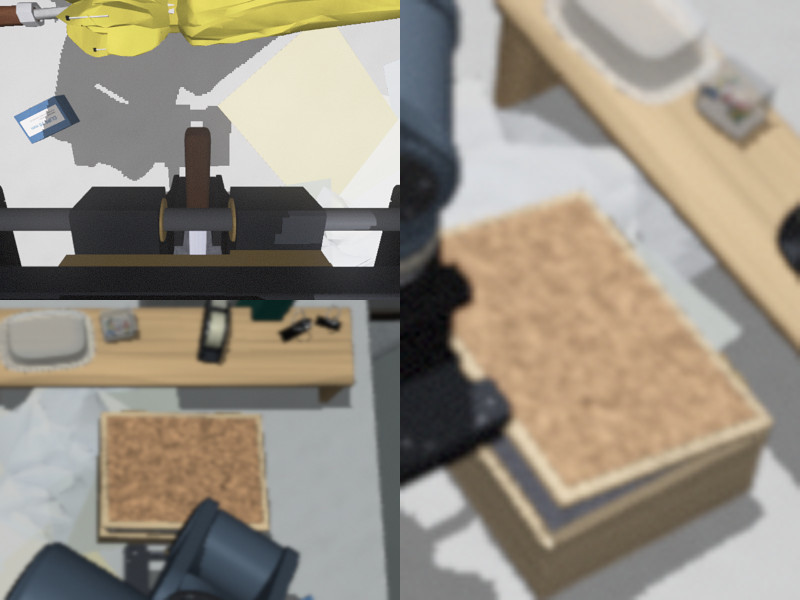

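Lid is prised up roughly 20° on the blade; keep lifting.

Emit:
step_arm(
  steps=[
    [-0.01, 0, -0.03, 0, 0, 0, 1],
    [-0.025, 0, -0.06, 0, 0, 0, 1],
    [-0.04, 0, -0.09, 0, 0, 0, 1],
    [-0.055, 0, -0.12, 0, 0, 0, 1],
    [-0.07, 0, -0.15, 0, 0, 0, 1],
    [-0.085, 0, -0.18, 0, 0, 0, 1],
    [-0.1, 0, -0.2, 0, 0, 0, 1],
    [-0.1, 0, -0.2, 0, 0, 0, 1],
  ],
)

```text
time_s: 15.75
position: [0.4611, -0.1545, 0.1789]
tcp_rot: [[-1.0, 0.029, -0.002], [0.029, 1.0, 0.003], [0.002, 0.003, -1.0]]
force: [-1.7, 0.7, -2.4]
opening: 0.181
grasp_force: 30.0
```

Emit:
step_arm(
  steps=[
    [-0.05, 0, -0.035, 0, 0, 0, 1],
    [-0.1, 0, -0.06, 0, 0, 0, 1],
    [-0.147, 0, -0.075, 0, 0, 0, 1],
    [-0.19, 0, -0.085, 0, 0, 0, 1],
    [-0.23, 0, -0.093, 0, 0, 0, 1],
    [-0.27, 0, -0.1, 0, 0, 0, 1],
    [-0.27, 0, -0.1, 0, 0, 0, 1],
  ],
)

```text
time_s: 16.33
position: [0.5438, -0.1574, 0.2077]
tcp_rot: [[-1.0, 0.029, 0.0], [0.029, 1.0, 0.002], [0.0, 0.002, -1.0]]
force: [-0.5, -0.8, -1.4]
opening: 0.183
grasp_force: 30.0
```

Emit:
step_arm(
  steps=[
    [-0.03, 0, 0, 0, 0, 0, 1],
    [-0.06, 0, 0, 0, 0, 0, 1],
    [-0.09, 0, 0, 0, 0, 0, 1],
    [-0.1, 0, 0, 0, 0, 0, 1],
    [-0.1, 0, 0, 0, 0, 0, 1],
  ],
)

```text
time_s: 16.75
position: [0.57, -0.1572, 0.2065]
tcp_rot: [[-1.0, 0.029, -0.008], [0.029, 1.0, 0.005], [0.009, 0.005, -1.0]]
force: [-4.6, -0.3, -4.9]
opening: 0.179
grasp_force: 30.0
```

Emit:
step_arm(
  steps=[
    [0.13, 0, 0, 0, 0, 0, 1],
    [0.26, 0, 0, 0, 0, 0, 1],
    [0.39, 0, 0, 0, 0, 0, 1],
    [0.433, 0, 0, 0, 0, 0, 1],
    [0.433, 0, 0, 0, 0, 0, 1],
    [0.433, 0, 0, 0, 0, 0, 1],
  ],
)

```text
time_s: 17.25
position: [0.4435, -0.155, 0.2094]
tcp_rot: [[-1.0, 0.031, 0.002], [0.031, 1.0, 0.001], [-0.002, 0.001, -1.0]]
force: [1.0, -0.6, -0.8]
opening: 0.182
grasp_force: 30.0
```

```bash
python3 - <<'E'
from h import *
st();snap('top','t10')
plan(([.46,-.382,.2],Rt(-2),1),([.54,-.382,.1],Rt(-2),1),start='m')
E
```

```text
17.25 [ 0.4435 -0.155   0.2094] [[-1.0, 0.031, 0.002], [0.031, 1.0, 0.001], [-0.002, 0.001, -1.0]] [-3.300e+01  1.880e+01  1.042e+02  1.000e-01  5.690e+01 -1.213e+02] [ 1.  -0.6 -0.8] 0.1822324303836067 29.99883234500885
[-0.075, -0.754, 0.031, 0.001, 0.003, 0.006, 1] rows>= 6 
[-0.266, 0.01, 0.333, -0.0, 0.0, 0.0, 1] rows>= 4
```

Emit:
step_arm(
  steps=[
    [-0.075, -0.1, 0.031, 0, 0, 0, 1],
    [-0.075, -0.23, 0.031, 0, 0, 0, 1],
    [-0.075, -0.36, 0.031, 0, 0, 0, 1],
    [-0.075, -0.49, 0.031, 0, 0, 0, 1],
    [-0.075, -0.62, 0.031, 0, 0, 0, 1],
    [-0.075, -0.754, 0.031, 0, 0, 0, 1],
    [-0.075, -0.754, 0.031, 0, 0, 0, 1],
    [-0.075, -0.754, 0.031, 0, 0, 0, 1],
  ],
)

```text
time_s: 17.97
position: [0.4594, -0.3845, 0.1982]
tcp_rot: [[-0.999, 0.032, 0.0], [0.032, 0.999, 0.0], [-0.0, 0.001, -1.0]]
force: [-0.1, 0.4, -0.3]
opening: 0.182
grasp_force: 30.0
```

Emit:
step_arm(
  steps=[
    [-0.06, 0.01, 0.08, 0, 0, 0, 1],
    [-0.12, 0.01, 0.16, 0, 0, 0, 1],
    [-0.18, 0.01, 0.24, 0, 0, 0, 1],
    [-0.24, 0.01, 0.3, 0, 0, 0, 1],
    [-0.266, 0.01, 0.333, 0, 0, 0, 1],
    [-0.266, 0.01, 0.333, 0, 0, 0, 1],
    [-0.266, 0.01, 0.333, 0, 0, 0, 1],
  ],
)

```text
time_s: 18.55
position: [0.5376, -0.3786, 0.098]
tcp_rot: [[-1.0, 0.027, -0.004], [0.027, 1.0, 0.004], [0.004, 0.004, -1.0]]
force: [0.6, 0.3, -0.9]
opening: 0.183
grasp_force: 30.0
```

Emit:
step_arm(
  steps=[
    [0, 0, 0.08, 0, 0, 0, 1],
    [0, 0, 0.16, 0, 0, 0, 1],
    [0, 0, 0.24, 0, 0, 0, 1],
    [0, 0, 0.28, 0, 0, 0, 1],
    [0, 0, 0.31, 0, 0, 0, 1],
    [0, 0, 0.31, 0, 0, 0, 1],
    [0, 0, 0.31, 0, 0, 0, 1],
  ],
)

```text
time_s: 19.13
position: [0.5374, -0.38, 0.0063]
tcp_rot: [[-1.0, 0.03, -0.002], [0.03, 1.0, 0.002], [0.002, 0.002, -1.0]]
force: [-0.4, 0.4, -0.7]
opening: 0.183
grasp_force: 30.0
```

Emit:
step_arm(
  steps=[
    [0, 0, 0.013, 0, 0, 0, 1],
    [0, 0, 0.025, 0, 0, 0, 1],
    [0, 0, 0.025, 0, 0, 0, 1],
    [0, 0, 0.025, 0, 0, 0, 1],
  ],
)

```text
time_s: 19.47
position: [0.5374, -0.3805, -0.0001]
tcp_rot: [[-1.0, 0.029, -0.001], [0.029, 1.0, 0.001], [0.001, 0.001, -1.0]]
force: [-2.1, -0.7, 8.0]
opening: 0.183
grasp_force: 30.0
```

Emit:
step_arm(
  steps=[
    [0, 0, 0, 0, 0, 0, 0.1],
    [0, 0, 0, 0, 0, 0, 0.1],
    [0, 0, 0, 0, 0, 0, 0.1],
    [0, 0, 0, 0, 0, 0, 0.1],
    [0, 0, -0.1, 0, 0, 0, 0.1],
    [0, 0, -0.2, 0, 0, 0, 0.1],
    [0, 0, -0.33, 0, 0, 0, 0.1],
    [0, 0, -0.46, 0, 0, 0, 0.1],
  ],
)

```text
time_s: 20.13
position: [0.5367, -0.3791, 0.136]
tcp_rot: [[-1.0, 0.029, -0.004], [0.029, 1.0, 0.005], [0.005, 0.005, -1.0]]
force: [0.9, -0.3, -0.0]
opening: 0.446
grasp_force: 0.0
```

Emit:
step_arm(
  steps=[
    [0.1, 0, -0.1, 0, 0, 0, -0.6],
    [0.2, 0, -0.25, 0, 0, 0, -0.6],
    [0.2, 0, -0.35, 0, 0, 0, -0.6],
    [0.2, 0, -0.45, 0, 0, 0, -0.6],
    [0.2, 0, -0.45, 0, 0, 0, -0.6],
    [0.2, 0, -0.45, 0, 0, 0, -0.6],
  ],
)

```text
time_s: 20.63
position: [0.4785, -0.3794, 0.2735]
tcp_rot: [[-1.0, 0.03, 0.001], [0.03, 1.0, -0.001], [-0.001, -0.001, -1.0]]
force: [-1.0, 0.6, -1.1]
opening: 0.77
grasp_force: 0.0
```

```bash
python3 - <<'E'
from h import *
from scipy import ndimage as nd
st();im=snap('top','t11').astype(int);s=snap('scene','s11').astype(int)
for n,a,z in(('t11',im,.056),('s11',s,.056)):
    m=(a.max(2)<70)
    m=cv2.morphologyEx(m.astype(np.uint8),cv2.MORPH_OPEN,np.ones((3,3)))
    k,l,stt,c=cv2.connectedComponentsWithStats(m)
    for i in range(1,k):
        if 60<stt[i,4]<900: 
            p=onz(n,*c[i],z)
            if 0.3<p[0]<.8 and -.05<p[1]<.6: print(n,stt[i].tolist(),c[i].round(1),p)
# opener: brown handle
b=(im[:,:,0]>60)&(im[:,:,0]<160)&(im[:,:,0]-im[:,:,2]>35)&(im[:,:,1]-im[:,:,2]<35)
b=b.copy();b[:, :430]=0;b[320:]=0;b[:200]=0
ys,xs=np.nonzero(b);print('handle',len(xs),xs.min(),xs.max(),ys.min(),ys.max(),onz('t11',xs.mean(),ys.mean(),.01))
E
```

```text
20.6333 [ 0.4785 -0.3794  0.2735] [[-1.0, 0.03, 0.001], [0.03, 1.0, -0.001], [-0.001, -0.001, -1.0]] [ -48.9   25.7   80.4    0.    73.8 -137.2] [-1.   0.6 -1.1] 0.7702993115775811 0.0
t11 [174, 171, 46, 9, 271] [196.2 174.8] [0.7437 0.3754 0.056 ]
t11 [221, 172, 19, 5, 88] [229.6 174.1] [0.7442 0.2827 0.056 ]
t11 [188, 230, 20, 18, 273] [197.5 238.6] [0.5635 0.3697 0.056 ]
t11 [234, 270, 17, 15, 164] [242.8 276.5] [0.4573 0.2462 0.056 ]
s11 [303, 126, 11, 10, 64] [308.5 130.3] [0.791  0.4948 0.056 ]
s11 [330, 204, 11, 10, 63] [335.3 208.4] [0.6726 0.1466 0.056 ]
s11 [251, 218, 13, 13, 143] [257.3 223.9] [0.4445 0.2143 0.056 ]
handle 147 430 469 200 256 [ 0.5981 -0.33    0.01  ]
```

```bash
python3 - <<'E'
from h import *
plan(([.45,-.12,.29],Rt(0),-.6),([.5,.16,.3],Rt(0),-.6),([.62,.31,.27],Rt(0),-.6),start='m')
E
```

```text
[0.116, 0.856, -0.063, 0.006, -0.005, -0.037, -0.6] rows>= 7 
[-0.166, 0.934, -0.033, 0.0, -0.0, -0.0, -0.6] rows>= 7 
[-0.4, 0.5, 0.1, 0.0, -0.0, -0.0, -0.6] rows>= 5
```

Emit:
step_arm(
  steps=[
    [0.116, 0.856, -0.063, 0, 0, -0.037, -0.6],
    [0.116, 0.856, -0.063, 0, 0, -0.037, -0.6],
    [0.116, 0.856, -0.063, 0, 0, -0.037, -0.6],
    [0.116, 0.856, -0.063, 0, 0, -0.037, -0.6],
    [0.116, 0.856, -0.063, 0, 0, -0.037, -0.6],
    [0.116, 0.856, -0.063, 0, 0, -0.037, -0.6],
    [0.116, 0.856, -0.063, 0, 0, -0.037, -0.6],
  ],
)

```text
time_s: 21.32
position: [0.4473, -0.1145, 0.2888]
tcp_rot: [[-1.0, -0.004, -0.009], [-0.004, 1.0, 0.009], [0.009, 0.009, -1.0]]
force: [0.6, -0.5, -0.5]
opening: 0.802
grasp_force: 0.0
```

Emit:
step_arm(
  steps=[
    [-0.166, 0.934, -0.033, 0, 0, 0, -0.6],
    [-0.166, 0.934, -0.033, 0, 0, 0, -0.6],
    [-0.166, 0.934, -0.033, 0, 0, 0, -0.6],
    [-0.166, 0.934, -0.033, 0, 0, 0, -0.6],
    [-0.166, 0.934, -0.033, 0, 0, 0, -0.6],
    [-0.166, 0.934, -0.033, 0, 0, 0, -0.6],
    [-0.166, 0.934, -0.033, 0, 0, 0, -0.6],
  ],
)

```text
time_s: 21.9
position: [0.4999, 0.1619, 0.2994]
tcp_rot: [[-1.0, -0.001, -0.006], [-0.001, 1.0, 0.003], [0.006, 0.003, -1.0]]
force: [0.4, -0.0, -0.1]
opening: 0.802
grasp_force: 0.0
```

Emit:
step_arm(
  steps=[
    [-0.4, 0.5, 0.1, 0, 0, 0, -0.6],
    [-0.4, 0.5, 0.1, 0, 0, 0, -0.6],
    [-0.4, 0.5, 0.1, 0, 0, 0, -0.6],
    [-0.4, 0.5, 0.1, 0, 0, 0, -0.6],
    [-0.4, 0.5, 0.1, 0, 0, 0, -0.6],
    [-0.4, 0.5, 0.1, 0, 0, 0, -0.6],
    [-0.4, 0.5, 0.1, 0, 0, 0, -0.6],
    [-0.4, 0.5, 0.1, 0, 0, 0, -0.6],
  ],
)

```text
time_s: 22.57
position: [0.6194, 0.3085, 0.2692]
tcp_rot: [[-1.0, 0.0, -0.007], [0.0, 1.0, 0.001], [0.007, 0.001, -1.0]]
force: [0.2, 0.1, 0.1]
opening: 0.798
grasp_force: 0.0
```

```bash
cat >> h.py <<'E'
def blobs(fn,a,z,lo=60,hi=6000,th=70):
    m=(a.astype(int).max(2)<th)
    m=cv2.morphologyEx(m.astype(np.uint8),cv2.MORPH_OPEN,np.ones((3,3)))
    k,l,s,c=cv2.connectedComponentsWithStats(m)
    for i in range(1,k):
        if lo<s[i,4]<hi: print(fn,s[i].tolist(),c[i].round(1),onz(fn,*c[i],z))
E
python3 - <<'E'
from h import *
st();im=snap('wrist','w12');blobs('w12',im,.055,300)
for n,p in(('A',[.566,.37]),('B',[.458,.247])): 
    u,v=proj('w12',[*p,.055]);u,v=int(u),int(v);print(n,u,v,im[v-30:v+31:10,u].tolist(),im[v,u-30:u+31:10].tolist())
# case from empty-handed top view
t=snap('top','t12')
cv2.imwrite('pics/c11.png',np.vstack([cv2.resize(im[:300],(640,300)),cv2.resize(t[140:290,240:500],(520,300)).copy() if 0 else np.hstack([cv2.resize(t[140:290,240:500],(520,300)),np.zeros((300,120,3),np.uint8)])])[:,:,::-1])
E
```

```text
22.5667 [0.6194 0.3085 0.2692] [[-1.0, 0.0, -0.007], [0.0, 1.0, 0.001], [0.007, 0.001, -1.0]] [ 17.2  33.1  67.6   0.2  79.6 -72.8] [0.2 0.1 0.1] 0.7977122360982494 0.0
w12 [239, 19, 43, 39, 603] [265.6  43.9] [0.4771 0.2648 0.055 ]
w12 [358, 126, 28, 39, 325] [367.5 140.9] [0.5602 0.3574 0.055 ]
A 380 147 [[186, 186, 187], [32, 30, 29], [87, 83, 82], [91, 92, 91], [84, 82, 80], [83, 80, 81], [175, 173, 175]] [[109, 107, 107], [34, 33, 34], [87, 88, 87], [91, 92, 91], [78, 79, 74], [84, 81, 80], [74, 73, 70]]
B 244 19 [] [[205, 198, 167], [66, 63, 66], [76, 72, 71], [73, 69, 70], [74, 73, 71], [83, 77, 77], [76, 73, 73]]
```

View pics/c11.png

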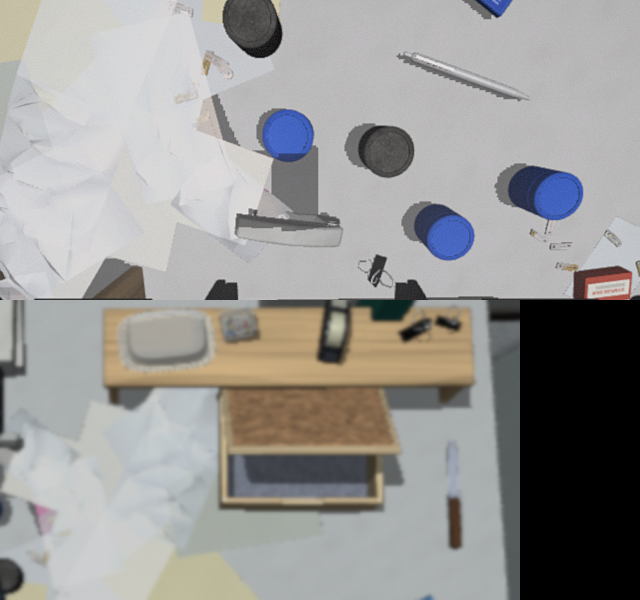

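```bash
python3 - <<'E'
from h import *
g=lambda x,y:(240+x/2,140+(y-300)/2)
for z in(.19,.21,.23): print('lid FL',z,onz('t12',*g(220,451),z),'FR',onz('t12',*g(398,451),z))
print('case F top FL',onz('t12',*g(220,502),.076),'FR',onz('t12',*g(382,500),.076))
print('opener end',onz('t12',*g(455,547),.009),'tip',onz('t12',*g(452,440),.009))
print('scene lid front?')
print('can A',onz('w12',386,151,.055),'B',onz('w12',250,24,.055))
# circle fits for cap tops
im=cv2.imread('pics/w12.png')
for n,(u,v) in dict(A=(386,151),B=(250,24)).items():
    x0,y0=u-50,max(v-50,0);c=im[y0:v+50,x0:u+50]
    m=((c.max(2)<100)).astype(np.uint8)
    m=cv2.morphologyEx(m,cv2.MORPH_OPEN,np.ones((5,5)))
    k=max(cv2.findContours(m,0,1)[0],key=cv2.contourArea);print(n,cv2.boundingRect(k),x0,y0)
E
```

```text
lid FL 0.19 [ 0.5932 -0.0397  0.19  ] FR [ 0.5889 -0.2657  0.19  ]
lid FL 0.21 [ 0.5892 -0.0382  0.21  ] FR [ 0.5849 -0.2611  0.21  ]
lid FL 0.23 [ 0.5852 -0.0367  0.23  ] FR [ 0.581  -0.2565  0.23  ]
case F top FL [ 0.5455 -0.0461  0.076 ] FR [ 0.5439 -0.2664  0.076 ]
opener end [ 0.4852 -0.3803  0.009 ] tip [ 0.639  -0.3861  0.009 ]
scene lid front?
can A [0.5695 0.3752 0.055 ] B [0.4613 0.2519 0.055 ]
A (22, 25, 56, 51) 336 101
B (23, 0, 59, 58) 200 0
```

Top view shows the case slid back (front at x≈0.545) with the lid at about 50° against the riser; opener lies at (0.485…0.639, −0.38). I'll hook the front wall from inside with a tilted tool and draw it out further.

```bash
python3 - <<'E'
from h import *
plan(([.50,.05,.29],Rt(0),1),([.48,-.155,.25],Rt(0,-25),1),start='m')
E
```

```text
[0.398, -0.861, -0.063, 0.003, -0.005, -0.002, 1] rows>= 7 
[0.067, -0.683, 0.133, -0.0, -0.556, 0.0, 1] rows>= 6
```

Emit:
step_arm(
  steps=[
    [0.398, -0.861, -0.063, 0, 0, 0, 1],
    [0.398, -0.861, -0.063, 0, 0, 0, 1],
    [0.398, -0.861, -0.063, 0, 0, 0, 1],
    [0.398, -0.861, -0.063, 0, 0, 0, 1],
    [0.398, -0.861, -0.063, 0, 0, 0, 1],
    [0.398, -0.861, -0.063, 0, 0, 0, 1],
    [0.398, -0.861, -0.063, 0, 0, 0, 1],
    [0.398, -0.861, -0.063, 0, 0, 0, 1],
  ],
)

```text
time_s: 23.33
position: [0.4975, 0.0457, 0.2911]
tcp_rot: [[-1.0, 0.007, -0.003], [0.007, 1.0, -0.0], [0.003, -0.0, -1.0]]
force: [-0.2, -0.7, 0.1]
opening: 0.273
grasp_force: 0.0
```

Emit:
step_arm(
  steps=[
    [0.067, -0.683, 0.133, 0, -0.556, 0, 1],
    [0.067, -0.683, 0.133, 0, -0.556, 0, 1],
    [0.067, -0.683, 0.133, 0, -0.556, 0, 1],
    [0.067, -0.683, 0.133, 0, -0.556, 0, 1],
    [0.067, -0.683, 0.133, 0, -0.556, 0, 1],
    [0.067, -0.683, 0.133, 0, -0.556, 0, 1],
    [0.067, -0.683, 0.133, 0, -0.556, 0, 1],
    [0.067, -0.683, 0.133, 0, -0.556, 0, 1],
  ],
)

```text
time_s: 24.0
position: [0.4801, -0.1554, 0.2498]
tcp_rot: [[-0.907, 0.005, 0.421], [0.006, 1.0, 0.001], [-0.421, 0.003, -0.907]]
force: [-0.5, -0.2, 0.5]
opening: 0.001
grasp_force: 0.0
```

```bash
python3 - <<'E'
from h import *
st()
plan(([.51,-.155,.16],Rt(0,-25),1),([.583,-.155,.09],Rt(0,-25),1),([.583,-.155,.04],Rt(0,-25),1),([.443,-.155,.04],Rt(0,-25),1),start='m')
E
```

```text
24.0 [ 0.4801 -0.1554  0.2498] [[-0.907, 0.005, 0.421], [0.006, 1.0, 0.001], [-0.421, 0.003, -0.907]] [ -41.    10.8  114.3   26.3   38.6 -149. ] [-0.5 -0.2  0.5] 0.0010870908544930351 0.0
[0.036, 0.001, 0.313, 0.001, -0.002, -0.007, 1] rows>= 3 
[-0.122, -0.0, 0.315, 0.0, -0.0, -0.0, 1] rows>= 3 
[0.07, -0.0, 0.151, 0.0, -0.0, -0.0, 1] rows>= 2 
[0.423, -0.0, -0.197, 0.0, -0.0, -0.0, 1] rows>= 4
```

Emit:
step_arm(
  steps=[
    [0.036, 0, 0.1, 0, 0, 0, 1],
    [0.036, 0, 0.2, 0, 0, 0, 1],
    [0.036, 0, 0.313, 0, 0, 0, 1],
    [0.036, 0, 0.313, 0, 0, 0, 1],
    [0.036, 0, 0.313, 0, 0, 0, 1],
  ],
)

```text
time_s: 24.42
position: [0.5099, -0.1511, 0.1584]
tcp_rot: [[-0.909, -0.002, 0.418], [0.001, 1.0, 0.007], [-0.418, 0.006, -0.909]]
force: [-1.5, -0.1, 0.1]
opening: 0.004
grasp_force: 0.0
```

Emit:
step_arm(
  steps=[
    [-0.04, 0, 0.1, 0, 0, 0, 1],
    [-0.08, 0, 0.2, 0, 0, 0, 1],
    [-0.122, 0, 0.315, 0, 0, 0, 1],
    [-0.122, 0, 0.315, 0, 0, 0, 1],
    [-0.122, 0, 0.315, 0, 0, 0, 1],
  ],
)

```text
time_s: 24.83
position: [0.5843, -0.1523, 0.0905]
tcp_rot: [[-0.907, -0.002, 0.422], [-0.001, 1.0, 0.004], [-0.422, 0.003, -0.907]]
force: [-0.4, -0.0, -0.2]
opening: 0.003
grasp_force: 0.0
```

Emit:
step_arm(
  steps=[
    [0.02, 0, 0.04, 0, 0, 0, 1],
    [0.04, 0, 0.09, 0, 0, 0, 1],
    [0.07, 0, 0.151, 0, 0, 0, 1],
    [0.07, 0, 0.151, 0, 0, 0, 1],
    [0.07, 0, 0.151, 0, 0, 0, 1],
  ],
)

```text
time_s: 25.25
position: [0.5931, -0.1518, 0.051]
tcp_rot: [[-0.918, 0.007, 0.397], [0.006, 1.0, -0.003], [-0.397, -0.001, -0.918]]
force: [0.3, -0.0, -0.6]
opening: 0.002
grasp_force: 0.0
```

```bash
python3 - <<'E'
from h import *
st()
plan(([.583,-.155,.04],Rt(0,-25),1),start='m')
E
```

```text
25.25 [ 0.5931 -0.1518  0.051 ] [[-0.918, 0.007, 0.397], [0.006, 1.0, -0.003], [-0.397, -0.001, -0.918]] [ -30.8   39.1  109.1   46.3   16.1 -163.5] [ 0.3 -0.  -0.6] 0.0020530379478173977 0.0
[0.045, -0.011, 0.02, -0.004, -0.035, -0.007, 1] rows>= 1
```

```bash
python3 - <<'E'
from h import *
plan(([.583,-.153,.053],Rt(0,-20),1),([.577,-.153,.044],Rt(0,-12),1),([.43,-.153,.044],Rt(0,-12),1),start='m')
E
```

```text
[0.028, -0.004, -0.019, -0.004, 0.076, -0.008, 1] rows>= 1 
[0.029, -0.0, 0.021, -0.0, 0.178, 0.0, 1] rows>= 2 
[0.48, 0.0, -0.102, -0.0, -0.0, 0.0, 1] rows>= 4
```

Emit:
step_arm(
  steps=[
    [0.012, 0, -0.04, 0, 0.1, 0, 1],
    [0.012, 0, -0.03, 0, 0.2, 0, 1],
    [0.012, 0, -0.02, 0, 0.289, 0, 1],
    [0.012, 0, -0.02, 0, 0.289, 0, 1],
    [0.012, 0, -0.02, 0, 0.289, 0, 1],
    [0.012, 0, -0.02, 0, 0.289, 0, 1],
  ],
)

```text
time_s: 25.75
position: [0.5874, -0.1516, 0.0548]
tcp_rot: [[-0.983, 0.006, 0.182], [0.006, 1.0, -0.001], [-0.182, -0.0, -0.983]]
force: [-1.5, -0.3, -0.3]
opening: 0.001
grasp_force: 0.0
```

```bash
python3 - <<'E'
from h import *
st()
s=read_state()['position']
plan(([.557,s[1],.046],Rt(0,-12),1),([.43,-.153,.046],Rt(0,-12),1),start='m')
E
```

```text
25.75 [ 0.5874 -0.1516  0.0548] [[-0.983, 0.006, 0.182], [0.006, 1.0, -0.001], [-0.182, -0.0, -0.983]] [ -27.5   38.9  100.     9.    32.1 -124.4] [-1.5 -0.3 -0.3] 0.0013850498928008723 0.0
[0.105, -0.001, 0.01, -0.002, -0.034, -0.008, 1] rows>= 1 
[0.414, -0.004, -0.088, 0.0, -0.0, 0.0, 1] rows>= 4
```

Emit:
step_arm(
  steps=[
    [0.03, 0, 0.01, 0, 0, 0, 1],
    [0.045, 0, 0.025, 0, 0, 0, 1],
    [0.085, 0, 0.018, 0, 0, 0, 1],
    [0.145, 0, 0.007, 0, 0, 0, 1],
    [0.205, 0, -0.005, 0, 0, 0, 1],
    [0.265, 0, -0.016, 0, 0, 0, 1],
    [0.325, 0, -0.027, 0, 0, 0, 1],
    [0.385, 0, -0.038, 0, 0, 0, 1],
  ],
)

```text
time_s: 26.42
position: [0.4716, -0.1519, 0.0443]
tcp_rot: [[-0.983, 0.008, 0.182], [0.007, 1.0, -0.004], [-0.182, -0.003, -0.983]]
force: [1.9, -0.7, -1.4]
opening: 0.006
grasp_force: 1.2
```

```bash
python3 - <<'E'
from h import *
st()
E
```

```text
26.4167 [ 0.4716 -0.1519  0.0443] [[-0.983, 0.008, 0.182], [0.007, 1.0, -0.004], [-0.182, -0.003, -0.983]] [ -34.5   35.8  116.2   17.    20.  -139.7] [ 1.9 -0.7 -1.4] 0.006221723137973554 1.1979261451779166
```

Emit:
step_arm(
  steps=[
    [-0.01, 0, -0.05, 0, 0, 0, 1],
    [0.02, 0, -0.14, 0, 0, 0, 1],
    [0.13, 0, -0.22, 0, 0, 0, 1],
    [0.15, 0, -0.3, 0, 0, 0, 1],
    [0.17, 0, -0.38, 0, 0, 0, 1],
    [0.17, 0, -0.45, 0, 0.1, 0, 1],
    [0.17, 0, -0.48, 0, 0.2, 0, 1],
    [0.17, 0, -0.48, 0, 0.23, 0, 1],
  ],
)

```text
time_s: 27.08
position: [0.398, -0.1522, 0.1791]
tcp_rot: [[-1.0, 0.007, 0.005], [0.007, 1.0, -0.005], [-0.005, -0.005, -1.0]]
force: [1.6, -0.5, 0.2]
opening: 0.005
grasp_force: 0.0
```

```bash
python3 - <<'E'
from h import *
st(); snap('top','t13')
plan(([.44,-.155,.185],Rt(0),1),([.62,-.155,.185],Rt(0),1),start='m')
E
```

```text
27.0833 [ 0.398  -0.1522  0.1791] [[-1.0, 0.007, 0.005], [0.007, 1.0, -0.005], [-0.005, -0.005, -1.0]] [-3.600e+01  1.840e+01  1.121e+02 -1.000e-01  4.920e+01 -1.255e+02] [ 1.6 -0.5  0.2] 0.005123256603601745 0.0
[-0.14, -0.01, -0.023, -0.004, 0.005, -0.008, 1] rows>= 2 
[-0.6, -0.0, 0.0, -0.0, 0.0, 0.0, 1] rows>= 5
```

Emit:
step_arm(
  steps=[
    [-0.1, -0.01, -0.02, 0, 0, 0, 1],
    [-0.2, -0.01, -0.02, 0, 0, 0, 1],
    [-0.25, -0.01, -0.02, 0, 0, 0, 1],
    [-0.29, -0.01, -0.02, 0, 0, 0, 1],
    [-0.33, -0.01, -0.02, 0, 0, 0, 1],
    [-0.37, -0.01, -0.02, 0, 0, 0, 1],
    [-0.41, -0.01, -0.02, 0, 0, 0, 1],
    [-0.45, -0.01, -0.02, 0, 0, 0, 1],
  ],
)

```text
time_s: 27.8
position: [0.528, -0.1532, 0.1808]
tcp_rot: [[-1.0, 0.006, -0.006], [0.006, 1.0, 0.003], [0.006, 0.003, -1.0]]
force: [-4.3, -0.2, 1.0]
opening: 0.006
grasp_force: 1.8
```

Emit:
step_arm(
  steps=[
    [-0.04, 0, 0, 0, 0, 0, 1],
    [-0.08, 0, 0, 0, 0, 0, 1],
    [-0.12, 0, 0, 0, 0, 0, 1],
    [-0.16, 0, 0, 0, 0, 0, 1],
    [-0.2, 0, 0, 0, 0, 0, 1],
    [-0.24, 0, 0, 0, 0, 0, 1],
    [-0.24, 0, 0, 0, 0, 0, 1],
  ],
)

```text
time_s: 28.38
position: [0.5811, -0.1536, 0.1804]
tcp_rot: [[-0.999, 0.001, -0.052], [0.001, 1.0, 0.005], [0.052, 0.005, -0.999]]
force: [-41.0, -5.3, 27.3]
opening: 0.001
grasp_force: 21.1
```

```bash
python3 - <<'E'
from h import *
st();snap('scene','s14')
E
```

```text
28.3833 [ 0.5811 -0.1536  0.1804] [[-0.999, 0.001, -0.052], [0.001, 1.0, 0.005], [0.052, 0.005, -0.999]] [ -24.9   31.9   85.3   -1.1   65.6 -114.4] [-41.   -5.3  27.3] 0.0012443392634665046 21.08472464606166
```

Emit:
step_arm(
  steps=[
    [0.1, 0, 0, 0, 0, 0, 1],
    [0.23, 0, 0, 0, 0, 0, 1],
    [0.36, 0, 0, 0, 0, 0, 1],
    [0.49, 0, 0, 0, 0, 0, 1],
    [0.6, 0, 0, 0, 0, 0, 1],
    [0.6, 0, -0.1, 0, 0, 0, 1],
    [0.6, 0, -0.2, 0, 0, 0, 1],
  ],
)

```text
time_s: 29.02
position: [0.4167, -0.1504, 0.2396]
tcp_rot: [[-1.0, 0.008, -0.009], [0.008, 1.0, 0.008], [0.009, 0.008, -1.0]]
force: [1.5, -0.8, 0.9]
opening: 0.006
grasp_force: 0.0
```

```bash
python3 - <<'E'
from h import *
st();t=snap('top','t14');s=snap('scene','s15')
# numeric look: colour profile down columns through case in top view
for u in (360,375):
    print(u,[(v,t[v,u].tolist()) for v in range(170,275,3)])
d=cv2.absdiff(t,cv2.imread('pics/t12.png')[:,:,::-1]).max(2) if False else None
E
```

```text
29.0167 [ 0.4167 -0.1504  0.2396] [[-1.0, 0.008, -0.009], [0.008, 1.0, 0.008], [0.009, 0.008, -1.0]] [-3.440e+01  1.450e+01  1.049e+02  1.000e-01  6.130e+01 -1.240e+02] [ 1.5 -0.8  0.9] 0.005513350786733178 0.0
360 [(170, [191, 164, 122]), (173, [195, 167, 123]), (176, [196, 167, 125]), (179, [175, 149, 111]), (182, [138, 118, 88]), (185, [120, 94, 69]), (188, [126, 99, 73]), (191, [125, 97, 72]), (194, [128, 100, 73]), (197, [125, 98, 72]), (200, [118, 92, 68]), (203, [126, 99, 73]), (206, [122, 95, 70]), (209, [128, 100, 74]), (212, [143, 118, 90]), (215, [165, 150, 120]), (218, [103, 107, 119]), (221, [107, 112, 124]), (224, [108, 114, 125]), (227, [107, 112, 124]), (230, [109, 114, 127]), (233, [110, 115, 128]), (236, [109, 114, 127]), (239, [175, 162, 134]), (242, [92, 82, 65]), (245, [98, 98, 91]), (248, [157, 164, 157]), (251, [156, 163, 156]), (254, [156, 163, 156]), (257, [156, 163, 156]), (260, [157, 164, 157]), (263, [159, 165, 161]), (266, [165, 169, 170]), (269, [163, 167, 168]), (272, [164, 168, 169])]
375 [(170, [190, 162, 121]), (173, [192, 165, 123]), (176, [192, 164, 123]), (179, [183, 156, 116]), (182, [133, 113, 84]), (185, [116, 91, 67]), (188, [128, 100, 74]), (191, [126, 98, 72]), (194, [125, 97, 72]), (197, [125, 97, 72]), (200, [121, 95, 70]), (203, [131, 102, 75]), (206, [139, 108, 80]), (209, [121, 95, 70]), (212, [154, 128, 98]), (215, [169, 153, 121]), (218, [61, 63, 69]), (221, [60, 62, 69]), (224, [60, 63, 71]), (227, [59, 62, 69]), (230, [58, 61, 68]), (233, [109, 114, 126]), (236, [106, 111, 123]), (239, [172, 158, 130]), (242, [89, 80, 63]), (245, [97, 97, 90]), (248, [156, 162, 155]), (251, [156, 163, 156]), (254, [157, 164, 156]), (257, [156, 164, 157]), (260, [157, 164, 158]), (263, [53, 57, 62]), (266, [46, 49, 55]), (269, [46, 50, 56]), (272, [47, 50, 56])]
```

```bash
python3 - <<'E'
from h import *
t=cv2.imread('pics/t13.png')[:,:,::-1]
for u in (355,360): print(u,[(v,t[v,u].tolist()) for v in range(180,290,4)])
a=cv2.imread('pics/t13.png')[150:300,250:500]
b=cv2.imread('pics/t14.png')[150:300,250:500]
e=cv2.imread('pics/s14.png')[180:340,300:500]
f=cv2.imread('pics/s15.png')[180:340,300:500]
cv2.imwrite('pics/c12.png',np.vstack([np.hstack([cv2.resize(a,(400,240)),cv2.resize(b,(400,240))]),np.hstack([cv2.resize(e,(400,320)),cv2.resize(f,(400,320))])]))
E
```

```text
355 [(180, [175, 149, 111]), (184, [154, 161, 162]), (188, [175, 179, 174]), (192, [184, 188, 183]), (196, [171, 175, 172]), (200, [145, 149, 152]), (204, [164, 169, 172]), (208, [167, 172, 175]), (212, [175, 182, 184]), (216, [184, 186, 181]), (220, [125, 98, 73]), (224, [132, 104, 76]), (228, [135, 109, 81]), (232, [130, 106, 79]), (236, [139, 117, 89]), (240, [132, 115, 90]), (244, [146, 130, 102]), (248, [147, 132, 104]), (252, [154, 138, 109]), (256, [152, 137, 110]), (260, [99, 95, 87]), (264, [75, 74, 73]), (268, [78, 76, 75]), (272, [79, 76, 74]), (276, [88, 85, 81]), (280, [181, 166, 135]), (284, [165, 162, 135]), (288, [182, 179, 150])]
360 [(180, [175, 149, 111]), (184, [160, 166, 166]), (188, [157, 165, 158]), (192, [180, 184, 179]), (196, [184, 187, 182]), (200, [184, 187, 182]), (204, [167, 171, 168]), (208, [154, 159, 161]), (212, [156, 163, 160]), (216, [153, 156, 146]), (220, [119, 93, 69]), (224, [124, 97, 72]), (228, [126, 98, 73]), (232, [120, 94, 69]), (236, [128, 100, 74]), (240, [114, 89, 66]), (244, [127, 100, 73]), (248, [121, 94, 70]), (252, [140, 109, 81]), (256, [168, 149, 118]), (260, [124, 123, 125]), (264, [109, 115, 127]), (268, [108, 113, 125]), (272, [106, 111, 123]), (276, [104, 109, 121]), (280, [182, 165, 132]), (284, [165, 162, 136]), (288, [182, 180, 150])]
```

```bash
python3 - <<'E'
from h import *
plan(([.49,-.153,.19],Rt(0,-25),1),([.583,-.153,.09],Rt(0,-25),1),([.577,-.153,.046],Rt(0,-11),1),start='m')
E
```

```text
[-0.218, 0.008, 0.186, -0.006, -0.546, -0.008, 1] rows>= 4 
[-0.14, 0.0, 0.433, -0.0, 0.0, 0.0, 1] rows>= 4 
[0.08, 0.0, 0.125, -0.0, 0.311, 0.0, 1] rows>= 2
```

Emit:
step_arm(
  steps=[
    [-0.05, 0.008, 0.04, 0, -0.15, 0, 1],
    [-0.1, 0.008, 0.08, 0, -0.3, 0, 1],
    [-0.15, 0.008, 0.12, 0, -0.45, 0, 1],
    [-0.218, 0.008, 0.186, 0, -0.546, 0, 1],
    [-0.218, 0.008, 0.186, 0, -0.546, 0, 1],
    [-0.218, 0.008, 0.186, 0, -0.546, 0, 1],
  ],
)

```text
time_s: 29.62
position: [0.4863, -0.151, 0.1845]
tcp_rot: [[-0.912, 0.008, 0.411], [0.009, 1.0, -0.0], [-0.411, 0.003, -0.912]]
force: [-0.1, -0.0, 0.2]
opening: 0.003
grasp_force: 0.0
```

Emit:
step_arm(
  steps=[
    [-0.035, 0, 0.11, 0, 0, 0, 1],
    [-0.07, 0, 0.22, 0, 0, 0, 1],
    [-0.11, 0, 0.33, 0, 0, 0, 1],
    [-0.14, 0, 0.433, 0, 0, 0, 1],
    [-0.14, 0, 0.433, 0, 0, 0, 1],
    [-0.14, 0, 0.433, 0, 0, 0, 1],
  ],
)

```text
time_s: 30.12
position: [0.5812, -0.1519, 0.0851]
tcp_rot: [[-0.91, 0.005, 0.414], [0.005, 1.0, -0.001], [-0.414, 0.001, -0.91]]
force: [-0.5, -0.8, -0.3]
opening: 0.002
grasp_force: 0.0
```

Emit:
step_arm(
  steps=[
    [0.03, 0, 0.05, 0, 0.1, 0, 1],
    [0.06, 0, 0.09, 0, 0.21, 0, 1],
    [0.08, 0, 0.125, 0, 0.311, 0, 1],
    [0.08, 0, 0.125, 0, 0.311, 0, 1],
    [0.08, 0, 0.125, 0, 0.311, 0, 1],
  ],
)

```text
time_s: 30.53
position: [0.5757, -0.1535, 0.0439]
tcp_rot: [[-0.983, 0.006, 0.185], [0.005, 1.0, -0.005], [-0.185, -0.004, -0.983]]
force: [0.4, 0.6, 0.2]
opening: 0.002
grasp_force: 0.0
```

Emit:
step_arm(
  steps=[
    [0.05, 0, -0.009, 0, 0, 0, 1],
    [0.1, 0, -0.019, 0, 0, 0, 1],
    [0.15, 0, -0.028, 0, 0, 0, 1],
    [0.2, 0, -0.038, 0, 0, 0, 1],
    [0.25, 0, -0.047, 0, 0, 0, 1],
    [0.3, 0, -0.056, 0, 0, 0, 1],
    [0.35, 0, -0.066, 0, 0, 0, 1],
    [0.38, 0, -0.072, 0, 0, 0, 1],
  ],
)

```text
time_s: 31.2
position: [0.4574, -0.1522, 0.0446]
tcp_rot: [[-0.982, 0.008, 0.187], [0.008, 1.0, -0.004], [-0.187, -0.003, -0.982]]
force: [2.1, -0.6, 0.2]
opening: 0.001
grasp_force: 1.4
```

```bash
python3 - <<'E'
from h import *
st();t=snap('top','t15')
print([(v,t[v,360].tolist()) for v in range(210,290,3)])
E
```

```text
31.2 [ 0.4574 -0.1522  0.0446] [[-0.982, 0.008, 0.187], [0.008, 1.0, -0.004], [-0.187, -0.003, -0.982]] [ -35.8   35.4  118.3   19.6   18.4 -143.5] [ 2.1 -0.6  0.2] 0.0007883332291811579 1.3911314398865215
[(210, [157, 162, 165]), (213, [158, 164, 158]), (216, [157, 164, 156]), (219, [151, 129, 102]), (222, [115, 90, 67]), (225, [46, 50, 56]), (228, [48, 59, 70]), (231, [56, 68, 80]), (234, [59, 72, 85]), (237, [62, 75, 90]), (240, [64, 77, 92]), (243, [64, 79, 93]), (246, [69, 84, 99]), (249, [75, 89, 105]), (252, [81, 96, 111]), (255, [87, 102, 118]), (258, [86, 102, 117]), (261, [81, 97, 112]), (264, [78, 93, 108]), (267, [73, 88, 104]), (270, [69, 83, 98]), (273, [66, 80, 95]), (276, [62, 76, 90]), (279, [61, 74, 88]), (282, [58, 71, 85]), (285, [56, 68, 81]), (288, [52, 64, 76])]
```

```bash
python3 - <<'E'
from h import *
plan(([.457,-.152,.085],Rt(0,-11),1),([.425,-.154,.138],Rt(0),1),start='m')
plan(*[([x,-.154,z+.005],Rt(0),1) for x,z in((.4725,.133),)])
c=json.load(open('cmd.json'));p=np.array(c['p']);R=np.array(c['R'])
for x,z in((.497,.167),(.510,.177),(.5225,.188),(.5365,.196),(.5505,.204),(.565,.21),(.5795,.214),(.606,.2196)): print((R.T@(np.array([x,-.154,z])-p)/.3).round(3))
E
```

```text
[-0.03, -0.002, -0.132, -0.003, -0.009, -0.01, 1] rows>= 1 
[0.071, -0.007, -0.194, 0.0, 0.244, -0.0, 1] rows>= 2 
[-0.158, -0.0, -0.0, 0.0, 0.0, -0.0, 1] rows>= 2 
[-0.082 -0.    -0.097]
[-0.125 -0.    -0.13 ]
[-0.167 -0.    -0.167]
[-0.213 -0.    -0.193]
[-0.26  0.   -0.22]
[-0.308  0.    -0.24 ]
[-0.357  0.    -0.253]
[-0.445  0.    -0.272]
```

Emit:
step_arm(
  steps=[
    [-0.03, 0, -0.132, 0, 0, 0, 1],
    [-0.03, 0, -0.132, 0, 0, 0, 1],
    [-0.03, 0, -0.132, 0, 0, 0, 1],
  ],
)

```text
time_s: 31.5
position: [0.4601, -0.1521, 0.0852]
tcp_rot: [[-0.982, 0.007, 0.187], [0.006, 1.0, -0.004], [-0.187, -0.003, -0.982]]
force: [0.4, -0.5, 0.2]
opening: 0.005
grasp_force: 0.0
```

Emit:
step_arm(
  steps=[
    [0.035, -0.003, -0.1, 0, 0.12, 0, 1],
    [0.071, -0.007, -0.194, 0, 0.244, 0, 1],
    [0.071, -0.007, -0.194, 0, 0.244, 0, 1],
    [0.071, -0.007, -0.194, 0, 0.244, 0, 1],
    [0.071, -0.007, -0.194, 0, 0.244, 0, 1],
  ],
)

```text
time_s: 31.92
position: [0.4281, -0.153, 0.1362]
tcp_rot: [[-1.0, 0.007, -0.006], [0.007, 1.0, -0.0], [0.006, -0.0, -1.0]]
force: [-0.2, 0.9, -0.2]
opening: 0.007
grasp_force: 0.0
```

Emit:
step_arm(
  steps=[
    [-0.08, 0, 0, 0, 0, 0, 1],
    [-0.12, 0, 0, 0, 0, 0, 1],
    [-0.158, 0, 0, 0, 0, 0, 1],
    [-0.158, 0, 0, 0, 0, 0, 1],
  ],
)

```text
time_s: 32.25
position: [0.4761, -0.1535, 0.1345]
tcp_rot: [[-1.0, 0.007, -0.008], [0.007, 1.0, 0.001], [0.008, 0.001, -1.0]]
force: [-0.4, -0.0, -0.3]
opening: 0.006
grasp_force: 0.0
```

Emit:
step_arm(
  steps=[
    [-0.03, 0, 0, 0, 0, 0, 1],
    [-0.06, 0, -0.05, 0, 0, 0, 1],
    [-0.09, 0, -0.097, 0, 0, 0, 1],
    [-0.13, 0, -0.13, 0, 0, 0, 1],
    [-0.16, 0, -0.155, 0, 0, 0, 1],
    [-0.16, 0, -0.155, 0, 0, 0, 1],
  ],
)

```text
time_s: 32.75
position: [0.5253, -0.1542, 0.1825]
tcp_rot: [[-1.0, 0.007, -0.005], [0.007, 1.0, -0.001], [0.005, -0.001, -1.0]]
force: [0.6, -0.7, -1.0]
opening: 0.004
grasp_force: 0.0
```

```bash
python3 - <<'E'
from h import *
st();t=snap('top','t16')
print([(v,t[v,352].tolist()) for v in range(186,290,3)])
E
```

```text
32.75 [ 0.5253 -0.1542  0.1825] [[-1.0, 0.007, -0.005], [0.007, 1.0, -0.001], [0.005, -0.001, -1.0]] [ -28.    26.8   95.1   -0.2   58.3 -117.5] [ 0.6 -0.7 -1. ] 0.004437256527075083 0.0
[(186, [183, 189, 185]), (189, [190, 194, 188]), (192, [171, 175, 174]), (195, [158, 164, 166]), (198, [166, 172, 174]), (201, [167, 172, 175]), (204, [180, 186, 189]), (207, [181, 187, 190]), (210, [183, 189, 193]), (213, [116, 100, 79]), (216, [117, 105, 82]), (219, [117, 105, 83]), (222, [120, 107, 85]), (225, [136, 122, 97]), (228, [145, 132, 105]), (231, [139, 128, 104]), (234, [141, 131, 110]), (237, [140, 130, 110]), (240, [139, 126, 104]), (243, [141, 129, 106]), (246, [147, 134, 112]), (249, [150, 137, 114]), (252, [168, 152, 125]), (255, [171, 156, 128]), (258, [169, 154, 125]), (261, [176, 160, 131]), (264, [194, 178, 148]), (267, [195, 176, 143]), (270, [196, 177, 143]), (273, [196, 178, 144]), (276, [159, 146, 121]), (279, [172, 168, 141]), (282, [188, 186, 155]), (285, [189, 186, 156]), (288, [189, 186, 156])]
```

```bash
python3 - <<'E'
from h import *
for n in('t13','t16'):
    t=cv2.imread('pics/%s.png'%n)[:,:,::-1]
    print(n)
    for v in range(210,285,3): print(v,''.join('O' if (c:=t[v,u].astype(int)).max()<80 else ('g' if c[2]>c[0]+8 else ('c' if c[0]-c[2]>40 and c[0]<150 else ('w' if c[0]-c[2]>25 else '.'))) for u in range(338,445)))
E
```

```text
t13
210 gggggggggggggggggggg.......................................................................................
213 ...gggggggggggggg..........................................................................................
216 .....ggggggggg........................................................wwwwwwwwwwwww.....www................
219 ggggggggggg..wwcccccccccccccccccccccccccccccccccccccccccccccccccccccccccccccccccccccccccccccw..............
222 gggggggggg..wcwccccccccccccccccccccccccccccccccccccccccccccccccccccccccccccccccccccccccccccccw.............
225 ggggggggg...wccccccccccccccccccccccccccccccccccccccccccccccccccccccccccccccccccccccccccccccccww............
228 gggggggg....wwccccccccccccccccccccccccccccccccccccccccccccccccccccccccccccccccccccccccccccccccww...........
231 ggggggg.....wwcccccccccccccccccccccccccccccccccccccccccccccccccccccccccccccccccccccccccccccccccww..........
234 gggggg......wwwcccccccccccccccccccccccccccccccccccccccccccccccccccccccccccccccccccccccccccccccccww.........
237 ggggg.......wwwccccccccccccccccccccccccccccccccccccccccccccccccccccccccccccccccccccc
[... 3807 characters left out ...]
OOOOggggOOgggggggggg........
267 ...wwwwwww.wwwww.OgggggggggggOOOOOOOOOOOOOOOOOOOOOOOOOOOOOOOOOOOOOOOOOOOOOOOOOOOOOOOOOOOgggggggggg.........
270 wwwwwwwwww.wwwww.OggggggggggggggOOOOOOOOOOOOOOOOOOOOOOOOOOOOOOOOOOOOOOOOOOOOOOOOOOOOOOOggggggggg...........
273 wwwwwwwwww.wwwww..............OOOOOOOOOOOOOOOOOOOOOOOOOOOOOOOOOOOOOOOOOOOOOOOOOOOOOOOOggggggggg............
276 wwwwwwwwww..wwwwwwwwwwwwwwww.OOOOOOOOOOOOOOOOOOOOOOOOOOOOOOOOOOOOOOOOOOOOOOOOOOOOOOOOOgggggggg.............
279 wwwwwwwwwwwwwwwwwwwwww....OOOOOOOOOOOOOOOOOOOOOOOOOOOOOOOOOOOOOOOOOOOOOOOOOOOOOOOOOOOOgggggg...............
282 wwwwwwwwwwwwwwwwwwwwwwww.OOOOOOOOOOOOOOOOOOOOOOOOOOOOOOOOOOOOOOOOOOOOOOOOOOOOOOOOOOOgggggg.................
```

Lid is opening along the arc; continue to upright.

Emit:
step_arm(
  steps=[
    [-0.045, 0, -0.035, 0, 0, 0, 1],
    [-0.09, 0, -0.06, 0, 0, 0, 1],
    [-0.135, 0, -0.08, 0, 0, 0, 1],
    [-0.18, 0, -0.095, 0, 0, 0, 1],
    [-0.22, 0, -0.105, 0, 0, 0, 1],
    [-0.25, 0, -0.11, 0, 0, 0, 1],
    [-0.25, 0, -0.11, 0, 0, 0, 1],
  ],
)

```text
time_s: 33.38
position: [0.5999, -0.1546, 0.2134]
tcp_rot: [[-1.0, 0.007, -0.007], [0.007, 1.0, 0.0], [0.007, 0.0, -1.0]]
force: [0.2, 0.7, -0.2]
opening: 0.004
grasp_force: 0.0
```

```bash
cat >> h.py <<'E'
def tmap(t,v0=180,v1=285,u0=338,u1=445,dv=3):
    for v in range(v0,v1,dv): print(v,''.join('O' if (c:=t[v,u].astype(int)).max()<80 else ('g' if c[2]>c[0]+8 else ('c' if c[0]-c[2]>40 and c[0]<150 else ('w' if c[0]-c[2]>25 else '.'))) for u in range(u0,u1)))
E
python3 - <<'E'
from h import *
st();t=snap('top','t17');tmap(t,u1=380)
E
```

```text
33.3833 [ 0.5999 -0.1546  0.2134] [[-1.0, 0.007, -0.007], [0.007, 1.0, 0.0], [0.007, 0.0, -1.0]] [ -24.7   30.1   82.7   -0.2   67.6 -114.2] [ 0.2  0.7 -0.2] 0.004450102471249954 0.0
180 wwwwwwwwwwwwwwwwwwwwwwwwwwwwwwwwwwwwwwwwww
183 ..........................................
186 gggggggggg.................OOOOOOOOO......
189 gggggg..g.................OOOOgOOOOOOO....
192 gggggg.g..................OgOOOOOOOOOOO...
195 gggg.gg.ggg..g............OOOOOOOOOOO.....
198 ggggggggggggggg...........OOOOOOOOOOOO....
201 gggggggggggg....wwwwwwwwwwOOOOOOOOOOOOO...
204 ggggggggggggg...wwwwwwwwwOOOOOOOOOOOOOOOOO
207 gggggggggggg...OOOOOOOOOOOOOOOOOOOOOOOOOgg
210 ggggggggggg..OOOOOOOOOOOOOOOOOOOOOOOOOOggg
213 ...gggggggg...........OOOOOOOOOOOOOOOOgggg
216 ....gggggg..wwwwwwwwwwwwwwOOOOOOOOOOgggggg
219 ggggggggg..wwww.OOOOOOOOOOOOOOOOOOOggggggg
222 gggggggg...wwww.OO....gggg.OOOOOOOggggggOO
225 gggggggg...wwww.OgggggggggggggggggggggOOOO
228 gggggggg...wwww.OgggggggggggggggggggggOOOO
231 gggggggg...wwwwOOgggggggggggggOOOOOOOOOOOO
234 gggggg.....wwww.OgggggggggggggOOOOOOOOOOOO
237 ggggg......wwww.OggggggggggggggggOOOOOOOOO
240 ggg........wwww.OggggggggggggggOOOOOOOOOOO
243 gg.........wwww.OggggggggggggOOOOOOOOOOOOO
246 ...........wwww.OgggggggggggOOOOOOOOOOOOOO
249 ...........wwww.OggggggggggOOOOOOOOOOOOOOO
252 ...........wwww.OggggggggOOOOOOOOOOOOOOOOO
255 ...........wwww..ggggggOOOOOOOOOOOOOOOOOOO
258 ...........wwww..ggggggOOOOOOOOOOOOOOOOOOO
261 ...........wwww.OOgggOOOOOOOOOOOOOOOOOOOOO
264 ...........wwww..OOOOOOOOOOOOOOOOOOOOOOOOO
267 ...wwwwwww.wwwww.OOOOOOOOOOOOOOOOOOOOOOOOO
270 wwwwwwwwww.wwwwwOOOOOOOOOOOOOOOOOOOOOOOOOO
273 OOO...wwww.wwwwwOOOOOOOOOOOOOOOOOOOOOOOOOO
276 OOOOOOO.ww..ww.OOOOOOOOOOOOOOOOOOOOOOOOOOO
279 OOOOOOO..OOOOOOOOOOOOOOOOOOOOOOOOOOOOOOOOO
282 ggOOOOOOOOOOOOOOOOOOOOOOOOOOOOOOOOOOOOOOOO
```

```bash
python3 - <<'E'
from h import *
for v in(200,202,206): print('lid top',v,onz('t17',356,v,.246),'hinge?',onz('t17',356,v+13,.076))
for v in(274,276,278): print('front',onz('t16',356,v,.073))
print('left wall outer',onz('t17',348.5,245,.076),'inner',onz('t17',353,245,.076))
for u in range(425,440,1): print(u,cv2.imread('pics/t14.png')[230,u].tolist(),end=' ')
E
```

```text
lid top 200 [ 0.6204 -0.0514  0.246 ] hinge? [ 0.6226 -0.0649  0.076 ]
lid top 202 [ 0.6154 -0.0512  0.246 ] hinge? [ 0.6171 -0.0648  0.076 ]
lid top 206 [ 0.6054 -0.0509  0.246 ] hinge? [ 0.6059 -0.0644  0.076 ]
front [ 0.4559 -0.0596  0.073 ]
front [ 0.4505 -0.0595  0.073 ]
front [ 0.4451 -0.0593  0.073 ]
left wall outer [ 0.5347 -0.0417  0.076 ] inner [ 0.5344 -0.0539  0.076 ]
425 [52, 67, 75] 426 [56, 71, 79] 427 [82, 104, 115] 428 [123, 156, 172] 429 [134, 168, 185] 430 [113, 136, 147] 431 [98, 105, 107] 432 [95, 96, 94] 433 [95, 95, 92] 434 [95, 95, 92] 435 [95, 95, 93] 436 [96, 96, 93] 437 [96, 95, 93] 438 [96, 95, 93] 439 [97, 97, 94]
```

Emit:
step_arm(
  steps=[
    [-0.02, 0, 0, 0, 0, 0, 1],
    [-0.04, 0, 0, 0, 0, 0, 1],
    [-0.055, 0, 0, 0, 0, 0, 1],
    [-0.055, 0, 0, 0, 0, 0, 1],
  ],
)

```text
time_s: 33.77
position: [0.6163, -0.1548, 0.214]
tcp_rot: [[-1.0, 0.007, -0.007], [0.007, 1.0, -0.0], [0.007, -0.0, -1.0]]
force: [-1.0, -0.1, -0.8]
opening: 0.003
grasp_force: 0.1
```

Emit:
step_arm(
  steps=[
    [0.1, 0, 0, 0, 0, 0, -0.6],
    [0.2, 0, -0.1, 0, 0, 0, -0.6],
    [0.3, 0, -0.2, 0, 0, 0, -0.6],
    [0.3, 0.1, -0.25, 0, 0, 0, -0.6],
    [0.3, 0.3, -0.25, 0, 0, 0, -0.6],
    [0.3, 0.5, -0.25, 0, 0, 0, -0.6],
    [0.3, 0.7, -0.25, 0, 0, 0, -0.6],
    [0.3, 0.8, -0.25, 0, 0, 0, -0.6],
  ],
)

```text
time_s: 34.43
position: [0.5282, 0.044, 0.2909]
tcp_rot: [[-1.0, 0.008, -0.004], [0.008, 1.0, -0.0], [0.004, -0.0, -1.0]]
force: [0.4, 0.1, -0.0]
opening: 0.53
grasp_force: 0.0
```

```bash
python3 - <<'E'
from h import *
st();t=snap('top','t18');tmap(t,v0=195,v1=285,u0=340)
plan(([.52,.25,.28],Rt(0),-.6),([.60,.31,.26],Rt(0),-.6),start='m')
E
```

```text
34.4333 [0.5282 0.044  0.2909] [[-1.0, 0.008, -0.004], [0.008, 1.0, -0.0], [0.004, -0.0, -1.0]] [ -7.3  18.1  90.   -0.1  72.2 -96.8] [ 0.4  0.1 -0. ] 0.5299174614551473 0.0
195 gggggOggggggggO.wwwwwwwwwwwwwwwwwwwwwwwwwwwwwwwwwwwwwwwwwwwwwwwwwwwwwwwwwwwwwwwwwwwwwwwwwwwwwwwwwwwwwww..
198 gggOOOggggggggOOOOOOOOOOOOOOOOOOOOOOOOOOOOOOOOOOOOOOOOOOOOOOOOOOOOOOOOOOOOOOOOOOOOOOOOOOOOOOOOOOOOO......
201 gggOOOggggggggOOOOOOOOOOOOOOOOOOOOOOOOOOOOOOOOOOOOOOOOOOOOOOOOOOOOOOOOOOOOOOOOOOOOOOOOOOOOOOOOOOO........
204 gggOOggggggggOOOOOOOOOOOOOOOOOOOOOOOOOOOOOOOOOOOOOOOOOOOOOOOOOOOOOOOOOOOOOOOOOOOOOOOOOOOOOOOOOO..........
207 gggOOggggggggOOOOOOOOOOOOOOOOOOOOOOOOOOOOOOOOOOOOOOOOOOOOOOOOOOOOOOOOOOOOOOOOOOOOOOOOOOOOOOOO............
210 ggOOOggggggggOOOOOOOOOOOOOOOOOOOOOOOOOOOOOOOOOOOOOOOOOOOOOOOOOOOOOOOOOOOOOOOOOOOOOOOOOOOOO...............
213 ggOOggggggggOOOOOOOOOOOOOwwwwwww...............................wwwwwcccccccccwww.........................
216 gOOOggggggggOOOOOOOOOOOwwwwwwwwwwwwwwwwwwwwwwwwwwwwwwwwwwwwwwwwwwwwwwwwwwwwwwwwwwwwwwwwww................
219 gOOOggggggggOOOOOOOOOOOOOOOOOOOOOOOOOOOOOO
[... 1787 characters left out ...]
ggggggggggggggg.O..wwww.............
270 ggggggggOOwww.OOOgggOOOOOOOOOOOOOOOOOOOOOOOOOOOOOOgggggggggggggggggggggggggggggggggg....wwww.............
273 ggggggggOOwwww........................OOOOOOOOO................wwwwwwwwwwwwwwwwwwwwwwwwwwwww.............
276 ggggggg..OOwwwwwwwwwwwwwwwwwccwwwwwwww....ww.w..wwwwwwwwwwwwwwwwwwwwwwwwwwwwwwwwwwwwwwwww................
279 gggggg..wwwwwwwwwwww.....................................................................................
282 gggggg..wwwwwwwwwwwwww...................................................................................
[0.025, 0.659, 0.041, 0.009, -0.006, -0.003, -0.6] rows>= 5 
[-0.267, 0.2, 0.067, 0.0, -0.0, -0.0, -0.6] rows>= 3
```

Emit:
step_arm(
  steps=[
    [0.0, 0.13, 0.02, 0, 0, 0, -0.6],
    [0.01, 0.26, 0.04, 0, 0, 0, -0.6],
    [0.02, 0.4, 0.041, 0, 0, 0, -0.6],
    [0.025, 0.53, 0.041, 0, 0, 0, -0.6],
    [0.025, 0.659, 0.041, 0, 0, 0, -0.6],
    [-0.1, 0.7, 0.07, 0, 0, 0, -0.6],
    [-0.2, 0.8, 0.1, 0, 0, 0, -0.6],
    [-0.2, 0.8, 0.1, 0, 0, 0, -0.6],
  ],
)

```text
time_s: 35.15
position: [0.5937, 0.2864, 0.2567]
tcp_rot: [[-1.0, 0.005, -0.004], [0.005, 1.0, 0.003], [0.004, 0.003, -1.0]]
force: [0.5, -0.0, 0.2]
opening: 0.795
grasp_force: 0.0
```

Emit:
step_arm(
  steps=[
    [0, 0, 0, 0, 0, 0, -0.6],
    [0, 0, 0, 0, 0, 0, -0.6],
  ],
)

```text
time_s: 35.32
position: [0.5888, 0.2818, 0.259]
tcp_rot: [[-1.0, 0.007, -0.008], [0.007, 1.0, -0.001], [0.008, -0.001, -1.0]]
force: [-0.2, 0.1, 0.7]
opening: 0.803
grasp_force: 0.0
```

```bash
cat >> h.py <<'E'
def caps(fn,im,z=.055,amin=800,amax=6000):
    a=im.astype(int);m=((a.max(2)<105)&(a.max(2)-a.min(2)<14)&(a.max(2)>55)).astype(np.uint8)
    m=cv2.morphologyEx(m,cv2.MORPH_OPEN,cv2.getStructuringElement(2,(9,9)));out=[]
    for k in cv2.findContours(m,0,1)[0]:
        A=cv2.contourArea(k);(u,v),r=cv2.minEnclosingCircle(k)
        if amin<A<amax and v<290: 
            x,y,w,h=cv2.boundingRect(k);out.append((u,v));print(fn,'circ',round(u),round(v),round(r,1),'area',A,'fill',round(A/3.14/r/r,2),(x,y,w,h),onz(fn,u,v,z))
    return out
E
python3 - <<'E'
from h import *
st();im=snap('wrist','w19');caps('w19',im);caps('w12',cv2.imread('pics/w12.png')[:,:,::-1])
E
```

```text
35.3167 [0.5888 0.2818 0.259 ] [[-1.0, 0.007, -0.008], [0.007, 1.0, -0.001], [0.008, -0.001, -1.0]] [ 15.7  30.3  74.6   0.1  75.6 -73.9] [-0.2  0.1  0.7] 0.8032197220158838 0.0
w19 circ 418 185 25.9 area 1836.0 fill 0.87 (393, 160, 49, 51) [0.5703 0.3781 0.055 ]
w19 circ 280 55 28.8 area 2256.0 fill 0.87 (253, 27, 55, 58) [0.4567 0.2516 0.055 ]
w12 circ 388 151 25.8 area 1874.0 fill 0.9 (364, 126, 49, 52) [0.5697 0.3774 0.055 ]
w12 circ 249 19 28.3 area 2023.5 fill 0.8 (223, 0, 53, 48) [0.4574 0.2512 0.055 ]
```

```bash
python3 - <<'E'
from h import *
print(tri(('w19',418,185),('w12',388,151)),tri(('w19',280,55),('w12',249,22)))
plan(([.57,.378,.12],Rt(0),-.6),([.57,.378,.016],Rt(0),-.6),start='m')
E
```

```text
[0.5687 0.3757 0.064 ] [0.4549 0.2494 0.0369]
[0.061, 0.322, 0.466, -0.001, -0.01, -0.009, -0.6] rows>= 5 
[-0.0, -0.0, 0.347, 0.0, 0.0, -0.0, -0.6] rows>= 3
```

Emit:
step_arm(
  steps=[
    [0.061, 0.322, 0.1, 0, -0.01, 0, -0.6],
    [0.061, 0.322, 0.2, 0, -0.01, 0, -0.6],
    [0.061, 0.322, 0.3, 0, -0.01, 0, -0.6],
    [0.061, 0.322, 0.42, 0, -0.01, 0, -0.6],
    [0.061, 0.322, 0.466, 0, -0.01, 0, -0.6],
    [0.061, 0.322, 0.466, 0, -0.01, 0, -0.6],
    [0.061, 0.322, 0.466, 0, -0.01, 0, -0.6],
    [0.061, 0.322, 0.466, 0, -0.01, 0, -0.6],
  ],
)

```text
time_s: 36.03
position: [0.5722, 0.3785, 0.1226]
tcp_rot: [[-1.0, 0.008, 0.005], [0.008, 1.0, 0.001], [-0.005, 0.001, -1.0]]
force: [0.3, -0.0, 1.0]
opening: 0.8
grasp_force: 0.0
```

```bash
python3 - <<'E'
from h import *
st();im=snap('wrist','w20');caps('w20',im,.055,500,9000);print(proj('w20',[.57,.378,.055]))
plan(([.57,.378,.016],Rt(0),-.6),start='m')
E
```

```text
36.0333 [0.5722 0.3785 0.1226] [[-1.0, 0.008, 0.005], [0.008, 1.0, 0.001], [-0.005, 0.001, -1.0]] [ 24.2  40.7  77.3  -0.   61.7 -65.3] [ 0.3 -0.   1. ] 0.799809468888371 0.0
w20 circ 314 244 38.3 area 3742.5 fill 0.81 (276, 210, 77, 71) [0.5695 0.3777 0.055 ]
w20 circ 80 68 37.2 area 2540.5 fill 0.59 (43, 39, 75, 57) [0.4666 0.2502 0.055 ]
[314.4 245.3]
[0.011, -0.003, 0.357, 0.003, 0.008, -0.01, -0.6] rows>= 3
```

Centred. Descend and grip.

Emit:
step_arm(
  steps=[
    [0.011, -0.003, 0.08, 0, 0.008, 0, -0.6],
    [0.011, -0.003, 0.16, 0, 0.008, 0, -0.6],
    [0.011, -0.003, 0.24, 0, 0.008, 0, -0.6],
    [0.011, -0.003, 0.31, 0, 0.008, 0, -0.6],
    [0.011, -0.003, 0.357, 0, 0.008, 0, -0.6],
    [0.011, -0.003, 0.357, 0, 0.008, 0, -0.6],
    [0.011, -0.003, 0.357, 0, 0.008, 0, 1],
    [0.011, -0.003, 0.357, 0, 0.008, 0, 1],
  ],
)

```text
time_s: 36.75
position: [0.569, 0.3784, 0.0148]
tcp_rot: [[-1.0, 0.007, -0.002], [0.007, 1.0, 0.001], [0.002, 0.001, -1.0]]
force: [0.2, -0.2, 0.2]
opening: 0.718
grasp_force: 0.0
```

Emit:
step_arm(
  steps=[
    [0, 0, 0, 0, 0, 0, 1],
    [0, 0, 0, 0, 0, 0, 1],
    [0, 0, 0, 0, 0, 0, 1],
    [0, 0, -0.05, 0, 0, 0, 1],
    [0, 0, -0.15, 0, 0, 0, 1],
    [0, 0, -0.28, 0, 0, 0, 1],
    [0, 0, -0.41, 0, 0, 0, 1],
    [0, 0, -0.5, 0, 0, 0, 1],
  ],
)

```text
time_s: 37.42
position: [0.5693, 0.3785, 0.1675]
tcp_rot: [[-1.0, 0.007, -0.001], [0.007, 1.0, 0.002], [0.001, 0.002, -1.0]]
force: [1.1, 0.8, -0.9]
opening: 0.544
grasp_force: 30.0
```

```bash
python3 - <<'E'
from h import *
st()
plan(([.50,.14,.2],Rt(0),1),([.515,-.105,.2],Rt(0),1),([.515,-.105,.075],Rt(0),1),start='m')
E
```

```text
37.4167 [0.5693 0.3785 0.1675] [[-1.0, 0.007, -0.001], [0.007, 1.0, 0.002], [0.001, 0.002, -1.0]] [ 24.2  37.7  75.5   0.1  66.8 -65.4] [ 1.1  0.8 -0.9] 0.543890134009041 29.98295667290222
[0.226, -0.797, -0.109, 0.002, -0.002, -0.009, 1] rows>= 7 
[-0.05, -0.816, -0.001, 0.0, 0.0, 0.0, 1] rows>= 6 
[-0.0, -0.0, 0.417, 0.0, 0.0, 0.0, 1] rows>= 3
```

Emit:
step_arm(
  steps=[
    [0.226, -0.797, -0.109, 0, 0, 0, 1],
    [0.226, -0.797, -0.109, 0, 0, 0, 1],
    [0.226, -0.797, -0.109, 0, 0, 0, 1],
    [0.226, -0.797, -0.109, 0, 0, 0, 1],
    [0.226, -0.797, -0.109, 0, 0, 0, 1],
    [0.226, -0.797, -0.109, 0, 0, 0, 1],
    [0.226, -0.797, -0.109, 0, 0, 0, 1],
    [0.226, -0.797, -0.109, 0, 0, 0, 1],
  ],
)

```text
time_s: 38.08
position: [0.4986, 0.1375, 0.1973]
tcp_rot: [[-1.0, 0.011, -0.004], [0.011, 1.0, 0.0], [0.004, -0.0, -1.0]]
force: [0.9, 0.1, 0.2]
opening: 0.548
grasp_force: 30.0
```

Emit:
step_arm(
  steps=[
    [-0.05, -0.13, 0, 0, 0, 0, 1],
    [-0.05, -0.26, 0, 0, 0, 0, 1],
    [-0.05, -0.39, 0, 0, 0, 0, 1],
    [-0.05, -0.52, 0, 0, 0, 0, 1],
    [-0.05, -0.65, 0, 0, 0, 0, 1],
    [-0.05, -0.76, 0, 0, 0, 0, 1],
    [-0.05, -0.816, 0, 0, 0, 0, 1],
    [-0.05, -0.816, 0, 0, 0, 0, 1],
  ],
)

```text
time_s: 38.75
position: [0.5141, -0.1086, 0.1963]
tcp_rot: [[-1.0, 0.01, -0.003], [0.01, 1.0, -0.002], [0.003, -0.002, -1.0]]
force: [0.2, -0.1, -0.6]
opening: 0.544
grasp_force: 30.0
```

```bash
python3 - <<'E'
from h import *
st();t=snap('top','t21');tmap(t,v0=195,v1=285,u0=340)
plan(([.515,-.107,.028],Rt(0),1),start='m')
E
```

```text
38.75 [ 0.5141 -0.1086  0.1963] [[-1.0, 0.01, -0.003], [0.01, 1.0, -0.002], [0.003, -0.002, -1.0]] [ -24.    24.1   97.4   -0.2   58.5 -113.3] [ 0.2 -0.1 -0.6] 0.5436347795241587 29.981999497977085
195 gg.g.gg..gg...wwwwwwwwwwwwwwwwwwwwwwww.OOOOO.wwwwwwwwwwwwwwwwwwwwwwwwwwwwwwwwwwwwwwwwwwwwwwwwwwwwwwwwww..
198 ggg.gggg.gg...OOOOOOOOOOOOOOOOOOOOOOOOgggggOOOOOOOOOOOOOOOOOOOOOOOOOOOOOOOOOOOOOOOOOOOOOOOOOOOOOOOO......
201 g.ggggggggg...OOOOOOOOOOOOOOOOOOOOOOggggggggOOOOOOOOOOOOOOOOOOOOOOOOOOOOOOOOOOOOOOOOOOOOOOOOOOOOO........
204 gggggggggg...OOOOOOOOOOOOOOOOOOOOOOggggggggOOOgggggggggOOOOOOOOOOOOOOOOOOOOOOOOOOOOOOOOOOOOOOOO..........
207 ggggggggg...OOOOOOOOOOOOOOOOOOOOOggggggggOOOggggggggggggggggggOOOOOOOOOOOOOOOOOOOOOOOOOOOOOOO............
210 ggggggggg..OOOOOOOOOOOOOOOOOOOOOggggggggOOOggggggggggggggggggggggggggOOOOOOOOOOOOOOOOOOOOO...............
213 g.ggggggg...........wwwwwwwOOOOggggggggOOggggggggggggggggggggggggggggggggggggOOOOOOOOOOOOg...............
216 ...ggggg..wwwwwwwwwwwwwwwwwOOOOgggggggOOgggggggggggggggggggggggggggggggggggggggggOOOOOggOOOg.............
219 ggggggg..wwww.OOOO
[... 1754 characters left out ...]
ggggOOOOOOOOOOOOOOOOOOOOOOOOOOOOOOOOOOOOOOOOgggggggggggOOggggggggOOOOOOOOOOOOww..............
270 wwwwwwww.gggggggOOOOOOOOOOOOOOOOOOOOOOOOOOOOOOOOOOOOOOOOOOOOggggggOOggggggggOOOOOOOOOOOOOww..............
273 wwwwwww.OOOOOOOOOOOOOOOOOOOOOOOOOOOOOOOOOOOOOOOOOOOOOOOOOOOOOOOOOOOgggggggg......wwwwwwwwww..............
276 wwwww..OOOOOOOOOOOOOOOOOOOOOOOOOOOOOOOOOOOOOOOOOOOOOOOOOOOOOOOOOOgggggggggO.wwwOOOOOOOOO.................
279 wwwwwwww..OOOOOOOOOOOOOOOOOOOOOOOOOOOOOOOOOOOOOOOOOOOOOOOOOOOOOOOggggggggg...............................
282 wwwwww..gOOOOOOOOOOOOOOOOOOOOOOOOOOOOOOOOOOOOOOOOOOOOOOOOOOOOOOOOgggggggg................................
[-0.008, -0.002, 0.56, -0.0, -0.005, -0.011, 1] rows>= 5
```

Emit:
step_arm(
  steps=[
    [-0.008, -0.005, 0.12, 0, -0.005, 0, 1],
    [-0.008, -0.005, 0.24, 0, -0.005, 0, 1],
    [-0.008, -0.005, 0.36, 0, -0.005, 0, 1],
    [-0.008, -0.005, 0.44, 0, -0.005, 0, 1],
    [-0.008, -0.005, 0.5, 0, -0.005, 0, 1],
    [-0.008, -0.005, 0.54, 0, -0.005, 0, 1],
    [-0.008, -0.005, 0.56, 0, -0.005, 0, 1],
    [-0.008, -0.005, 0.56, 0, -0.005, 0, 1],
  ],
)

```text
time_s: 39.47
position: [0.5133, -0.1051, 0.0266]
tcp_rot: [[-1.0, 0.005, -0.004], [0.005, 1.0, 0.001], [0.004, 0.001, -1.0]]
force: [-1.1, -0.7, 0.4]
opening: 0.546
grasp_force: 30.0
```

Emit:
step_arm(
  steps=[
    [0, 0, 0.003, 0, 0, 0, 1],
    [0, 0, 0.007, 0, 0, 0, 1],
    [0, 0, 0.007, 0, 0, 0, 1],
  ],
)

```text
time_s: 39.72
position: [0.5143, -0.1071, 0.0266]
tcp_rot: [[-1.0, 0.006, 0.0], [0.006, 1.0, -0.001], [-0.0, -0.001, -1.0]]
force: [0.1, 0.6, -1.4]
opening: 0.546
grasp_force: 30.0
```

Emit:
step_arm(
  steps=[
    [0, 0, 0.005, 0, 0, 0, 1],
    [0, 0, 0.007, 0, 0, 0, 1],
    [0, 0, 0.007, 0, 0, 0, -0.35],
    [0, 0, 0.007, 0, 0, 0, -0.35],
    [0, 0, 0.007, 0, 0, 0, -0.35],
    [0, 0, 0.007, 0, 0, 0, -0.35],
    [0, 0, -0.05, 0, 0, 0, -0.35],
    [0, 0, -0.12, 0, 0, 0, -0.35],
  ],
)

```text
time_s: 40.38
position: [0.5123, -0.1067, 0.0608]
tcp_rot: [[-1.0, 0.007, -0.006], [0.007, 1.0, 0.001], [0.006, 0.001, -1.0]]
force: [0.7, 0.5, 0.6]
opening: 0.674
grasp_force: 0.0
```

Emit:
step_arm(
  steps=[
    [0, 0, -0.13, 0, 0, 0, -0.35],
    [0, 0, -0.26, 0, 0, 0, -0.35],
    [0, 0, -0.39, 0, 0, 0, -0.35],
    [0.02, 0.1, -0.46, 0, 0, 0, -0.6],
    [0.02, 0.23, -0.46, 0, 0, 0, -0.6],
    [0.02, 0.36, -0.46, 0, 0, 0, -0.6],
    [0.02, 0.49, -0.46, 0, 0, 0, -0.6],
    [0.02, 0.6, -0.46, 0, 0, 0, -0.6],
  ],
)

```text
time_s: 41.05
position: [0.5085, 0.0751, 0.2001]
tcp_rot: [[-1.0, 0.007, -0.001], [0.007, 1.0, 0.0], [0.001, 0.0, -1.0]]
force: [-0.2, -2.0, 0.1]
opening: 0.793
grasp_force: 0.0
```

```bash
python3 - <<'E'
from h import *
st();plan(([.53,.24,.22],Rt(0),-.6),start='m')
E
```

```text
41.05 [0.5085 0.0751 0.2001] [[-1.0, 0.007, -0.001], [0.007, 1.0, 0.0], [0.001, 0.0, -1.0]] [ -4.1  23.   98.8   0.   58.3 -93.7] [-0.2 -2.   0.1] 0.7931385229000555 0.0
[-0.068, 0.55, -0.066, 0.0, -0.002, -0.009, -0.6] rows>= 5
```

Emit:
step_arm(
  steps=[
    [-0.068, 0.55, -0.066, 0, 0, 0, -0.6],
    [-0.068, 0.55, -0.066, 0, 0, 0, -0.6],
    [-0.068, 0.55, -0.066, 0, 0, 0, -0.6],
    [-0.068, 0.55, -0.066, 0, 0, 0, -0.6],
    [-0.068, 0.55, -0.066, 0, 0, 0, -0.6],
    [-0.068, 0.55, -0.066, 0, 0, 0, -0.6],
    [-0.068, 0.55, -0.066, 0, 0, 0, -0.6],
  ],
)

```text
time_s: 41.63
position: [0.53, 0.2375, 0.2189]
tcp_rot: [[-1.0, 0.006, -0.003], [0.006, 1.0, -0.001], [0.003, -0.001, -1.0]]
force: [-0.7, 0.2, -0.3]
opening: 0.805
grasp_force: 0.0
```

```bash
python3 - <<'E'
from h import *
st();im=snap('wrist','w22');c=caps('w22',im,.052);t=snap('top','t22')
p=min([onz('w22',*q,.052) for q in c],key=lambda p:abs(p[0]-.457)+abs(p[1]-.25))
print(p);plan(([p[0],p[1],.11],Rt(0),-.6),start='m')
tmap(t,v0=213,v1=282,u0=345,u1=435,dv=4)
E
```

```text
41.6333 [0.53   0.2375 0.2189] [[-1.0, 0.006, -0.003], [0.006, 1.0, -0.001], [0.003, -0.001, -1.0]] [ 13.1  26.7  88.2  -0.   65.3 -76.5] [-0.7  0.2 -0.3] 0.8046327754264838 0.0
w22 circ 334 126 29.9 area 2596.0 fill 0.92 (305, 97, 58, 60) [0.4576 0.2527 0.052 ]
[0.4576 0.2527 0.052 ]
[0.241, 0.053, 0.364, -0.001, -0.004, -0.011, -0.6] rows>= 4 
213 gggg...........wwwwwwwwwwww...............................w.wwwccccccccwwww...............
217 ggg.wwwwwwwwwwwwwwwwwwwwwwwwwwwwwwwwwwwwwwwwwwwwwwwwwwwwwwwwwwwwwwwwwwwwwwwwwwwwwwwww.....
221 g...wwww.OOOOOOOOOOOOOOOOOOOOOOOOOOOO..OOOOOOOOO..O...OO.O............OOO..OOOOO.wwww.....
225 g...cwww.Oggggggggggggggggggggggggggggggggggggggggggggggggggggggggggggggggggg.OOOwwww.....
229 g...wwwwOOggggggggggggggggggggggggggggggggggggggggggggggggggggggggggggggggggg..OOwwww.....
233 ....wwwwOOggggggggggggggggggggggggggggggggggggggggggggggggggggggggggggggggggg..O.wwww.....
237 ....wwww.Oggggggggggggggggggggggggggggggggggggggggggggggggggggggggggggggggggg..OOwwww.....
241 ....wwww.Oggggggggggggggggggggggggggggggggggggggggggggggggggggggggggggggggggg..OO.w
[... 257 characters left out ...]
ggggggggggggggggggggggg..O.wwww....
257 ....wwww.OggggggggOOOOOOOOOOOOOOOOOOOOgggggggggggggggggggggggggggggggggggggggg..OOwwww....
261 ....wwww.OOggggggggggOOOOOOOOOOOOOOOgggggggggggggggggggggggggggggggggggggggggg..OOwwww....
265 .....www.OOgggggggggggggggggggggggggggggggggggggggggggggggggggggggggggggggggggg.OO.wwww...
269 www.wwwww.Ogggggggggggggggggggggggggggggggggggggggggggggggggggggggggggggggggggg.OO.wwww...
273 www.wwwww.................................................wwwwwwwwwwwwwwwwwwwwwwwwwwwww...
277 www...wwwwwwwwwwwwwwwwww.......OOOOO.............OOOOOOOOOOOOOOOOOOOOOOOOOOOOOOOOOO.......
281 wwwwwwwwwwwwwwww..........................................................................
```

Emit:
step_arm(
  steps=[
    [0.1, 0.03, 0.13, 0, 0, 0, -0.6],
    [0.2, 0.053, 0.26, 0, 0, 0, -0.6],
    [0.241, 0.053, 0.364, 0, 0, 0, -0.6],
    [0.241, 0.053, 0.364, 0, 0, 0, -0.6],
    [0.241, 0.053, 0.364, 0, 0, 0, -0.6],
    [0.241, 0.053, 0.364, 0, 0, 0, -0.6],
    [0.241, 0.053, 0.364, 0, 0, 0, -0.6],
  ],
)

```text
time_s: 42.32
position: [0.4621, 0.2542, 0.1122]
tcp_rot: [[-1.0, 0.008, 0.004], [0.009, 1.0, 0.001], [-0.004, 0.001, -1.0]]
force: [0.7, -0.2, -0.0]
opening: 0.798
grasp_force: 0.0
```

```bash
python3 - <<'E'
from h import *
st();im=snap('wrist','w23');caps('w23',im,.052,500,9000)
plan(([.4576,.2527,.015],Rt(0),-.6),start='m')
E
```

```text
42.3167 [0.4621 0.2542 0.1122] [[-1.0, 0.008, 0.004], [0.009, 1.0, 0.001], [-0.004, 0.001, -1.0]] [ 16.7  31.4 101.7  -0.   46.6 -72.8] [ 0.7 -0.2 -0. ] 0.7975388151074191 0.0
w23 circ 304 246 35.3 area 2448.0 fill 0.62 (279, 211, 47, 70) [0.4575 0.2474 0.052 ]
[0.016, -0.006, 0.324, 0.002, 0.005, -0.011, -0.6] rows>= 3
```

Emit:
step_arm(
  steps=[
    [0.016, -0.006, 0.08, 0, 0.005, 0, -0.6],
    [0.016, -0.006, 0.16, 0, 0.005, 0, -0.6],
    [0.016, -0.006, 0.24, 0, 0.005, 0, -0.6],
    [0.016, -0.006, 0.29, 0, 0.005, 0, -0.6],
    [0.016, -0.006, 0.324, 0, 0.005, 0, -0.6],
    [0.016, -0.006, 0.324, 0, 0.005, 0, -0.6],
    [0.016, -0.006, 0.324, 0, 0.005, 0, 1],
    [0.016, -0.006, 0.324, 0, 0.005, 0, 1],
  ],
)

```text
time_s: 43.03
position: [0.4549, 0.2526, 0.0143]
tcp_rot: [[-1.0, 0.007, -0.003], [0.007, 1.0, 0.001], [0.003, 0.0, -1.0]]
force: [-0.5, 1.2, 0.4]
opening: 0.721
grasp_force: 0.0
```

Emit:
step_arm(
  steps=[
    [0, 0, 0, 0, 0, 0, 1],
    [0, 0, 0, 0, 0, 0, 1],
    [0, 0, 0, 0, 0, 0, 1],
    [0, 0, -0.05, 0, 0, 0, 1],
    [0, 0, -0.15, 0, 0, 0, 1],
    [0, 0, -0.28, 0, 0, 0, 1],
    [0, 0, -0.41, 0, 0, 0, 1],
    [0, 0, -0.54, 0, 0, 0, 1],
  ],
)

```text
time_s: 43.7
position: [0.4535, 0.2522, 0.1767]
tcp_rot: [[-1.0, 0.007, -0.007], [0.007, 1.0, -0.001], [0.007, -0.001, -1.0]]
force: [0.7, 0.3, -1.4]
opening: 0.535
grasp_force: 30.0
```

```bash
python3 - <<'E'
from h import *
st()
plan(([.49,.03,.2],Rt(0),1),([.515,-.2,.2],Rt(0),1),([.515,-.2,.03],Rt(0),1),start='m')
E
```

```text
43.7 [0.4535 0.2522 0.1767] [[-1.0, 0.007, -0.007], [0.007, 1.0, -0.001], [0.007, -0.001, -1.0]] [ 16.7  25.3  99.3   0.1  55.7 -73. ] [ 0.7  0.3 -1.4] 0.5348551423398284 29.99988505616784
[-0.126, -0.74, -0.078, -0.001, -0.009, -0.009, 1] rows>= 6 
[-0.084, -0.767, -0.0, 0.0, 0.0, 0.0, 1] rows>= 6 
[0.001, 0.0, 0.567, 0.0, 0.0, 0.0, 1] rows>= 5
```

Emit:
step_arm(
  steps=[
    [-0.126, -0.74, -0.078, 0, -0.009, 0, 1],
    [-0.126, -0.74, -0.078, 0, -0.009, 0, 1],
    [-0.126, -0.74, -0.078, 0, -0.009, 0, 1],
    [-0.126, -0.74, -0.078, 0, -0.009, 0, 1],
    [-0.126, -0.74, -0.078, 0, -0.009, 0, 1],
    [-0.126, -0.74, -0.078, 0, -0.009, 0, 1],
    [-0.126, -0.74, -0.078, 0, -0.009, 0, 1],
    [-0.126, -0.74, -0.078, 0, -0.009, 0, 1],
  ],
)

```text
time_s: 44.37
position: [0.4904, 0.0294, 0.1985]
tcp_rot: [[-1.0, 0.01, 0.001], [0.01, 1.0, 0.0], [-0.001, 0.0, -1.0]]
force: [-0.3, 0.9, -0.3]
opening: 0.533
grasp_force: 30.0
```

Emit:
step_arm(
  steps=[
    [-0.084, -0.13, 0, 0, 0, 0, 1],
    [-0.084, -0.26, 0, 0, 0, 0, 1],
    [-0.084, -0.39, 0, 0, 0, 0, 1],
    [-0.084, -0.52, 0, 0, 0, 0, 1],
    [-0.084, -0.65, 0, 0, 0, 0, 1],
    [-0.084, -0.767, 0, 0, 0, 0, 1],
    [-0.084, -0.767, 0, 0, 0, 0, 1],
    [-0.084, -0.767, 0, 0, 0, 0, 1],
  ],
)

```text
time_s: 45.03
position: [0.5141, -0.2, 0.198]
tcp_rot: [[-1.0, 0.009, 0.001], [0.009, 1.0, 0.001], [-0.001, 0.001, -1.0]]
force: [-0.7, 0.6, -1.7]
opening: 0.539
grasp_force: 30.0
```

```bash
python3 - <<'E'
from h import *
st()
plan(([.515,-.2,.026],Rt(0),1),start='m')
E
```

```text
45.0333 [ 0.5141 -0.2     0.198 ] [[-1.0, 0.009, 0.001], [0.009, 1.0, 0.001], [-0.001, 0.001, -1.0]] [-3.290e+01  2.590e+01  9.380e+01  1.000e-01  6.030e+01 -1.224e+02] [-0.7  0.6 -1.7] 0.5385460859666776 29.999892390333116
[-0.002, -0.001, 0.573, 0.001, 0.001, -0.011, 1] rows>= 5
```

Emit:
step_arm(
  steps=[
    [0, 0, 0.12, 0, 0, 0, 1],
    [0, 0, 0.24, 0, 0, 0, 1],
    [0, 0, 0.36, 0, 0, 0, 1],
    [0, 0, 0.45, 0, 0, 0, 1],
    [0, 0, 0.52, 0, 0, 0, 1],
    [0, 0, 0.56, 0, 0, 0, 1],
    [0, 0, 0.573, 0, 0, 0, 1],
    [0, 0, 0.573, 0, 0, 0, 1],
  ],
)

```text
time_s: 45.7
position: [0.5137, -0.1973, 0.0255]
tcp_rot: [[-1.0, 0.004, -0.002], [0.004, 1.0, 0.002], [0.002, 0.002, -1.0]]
force: [0.1, -0.1, -1.0]
opening: 0.533
grasp_force: 30.0
```

Emit:
step_arm(
  steps=[
    [0, 0, 0, 0, 0, 0, 1],
    [0, 0, 0.003, 0, 0, 0, 1],
    [0, 0, 0.003, 0, 0, 0, -0.35],
    [0, 0, 0.003, 0, 0, 0, -0.35],
    [0, 0, 0.003, 0, 0, 0, -0.35],
    [0, 0, 0.003, 0, 0, 0, -0.35],
    [0, 0, -0.05, 0, 0, 0, -0.35],
    [0, 0, -0.12, 0, 0, 0, -0.35],
  ],
)

```text
time_s: 46.37
position: [0.5131, -0.1996, 0.0616]
tcp_rot: [[-1.0, 0.008, -0.002], [0.008, 1.0, 0.002], [0.002, 0.002, -1.0]]
force: [0.5, 0.3, 0.3]
opening: 0.673
grasp_force: 0.0
```

Emit:
step_arm(
  steps=[
    [0, 0, -0.13, 0, 0, 0, -0.35],
    [0, 0, -0.26, 0, 0, 0, -0.35],
    [0, 0, -0.39, 0, 0, 0, 1],
    [0.1, 0, -0.52, 0, 0, 0, 1],
    [0.2, 0, -0.65, 0, 0, 0, 1],
    [0.2, 0.3, -0.75, 0, 0, 0, 1],
    [0.2, 0.43, -0.8, 0, 0, 0, 1],
    [0.2, 0.6, -0.8, 0, 0, 0, 1],
  ],
)

```text
time_s: 47.03
position: [0.4569, -0.0835, 0.291]
tcp_rot: [[-1.0, 0.011, 0.006], [0.011, 1.0, -0.002], [-0.006, -0.002, -1.0]]
force: [0.5, 0.7, -0.2]
opening: 0.304
grasp_force: 0.0
```

```bash
python3 - <<'E'
from h import *
st();t=snap('top','t24');tmap(t,v0=193,v1=282,u0=345,u1=440,dv=3)
E
```

```text
47.0333 [ 0.4569 -0.0835  0.291 ] [[-1.0, 0.011, 0.006], [0.011, 1.0, -0.002], [-0.006, -0.002, -1.0]] [ -24.2   12.1   98.7    0.    68.9 -113.6] [ 0.5  0.7 -0.2] 0.30395476640080243 0.0
193 g...........................................................wwwwwwwwwwwwwwwwwwwwwwwwwwwwwwwwwww
196 .........wwwwwwwwwwwwwwwwwwwwwwwwwwwwwwwwwwwwwwwwwwwwwwwwwwwwwwwwwwwwwwwwwwwwwwcccccccccwcwwwww
199 ggg.g....OOOOOOOOOOOOOOOOOOOOOOOOOOOOOOOOOOOOOOOOOOOOOOOOOOOOOOOOOOOOOOOOOOOOOOOOOOOOOOOOOOOOO.
202 g.ggg...OOOOOOOOOOOOOOOOOOOOOOOOOOOOOOOOOOOOOOOOOOOOOOOOOOOOOOOOOOOOOOOOOOOOOOOOOOOOOOOOOOOO...
205 g.g....OOOOOOOOOOOOOOOOOOOOOOOOOOOOOOOOOOOOOOOOOOOOOOOOOOOOOOOOOOOOOOOOOOOOOOOOOOOOOOOOOO......
208 gggg..OOOOOOOOOOOOOOOOOOOOOOOOOOOOOOOOOOOOOOOOOOOOOOOOOOOOOOOOOOOOOOOOOOOOOOOOOOOOOOOOO........
211 gggg..OOOOOOOOOOOOOOOOOOOOOOOOOOOOOOOOOOOOOOOOOOOOOOOOOOOOOOOOOOOOOOOOOOOOOOOOOOOOOOO..........
214 gggg..........wcccccccccccwOOOOO....wwwwwwwwwwwwwwwwwwwwwwwwwcccccccccccccwwwwwwwwww...........
217 ggg.wwwwwwwwwwwwwwwwwwww.OOOOOOOOOOOwwwwwwwwwwwwwwwwwwwwwwwwwwwwwwwwwwwwwwwwwwwwwwwww..........
220 g...wwww
[... 1387 characters left out ...]

262 OOOO.www.ggggggggOOOOOOOOOOOOOOOOOOOOOOOOOOOOOOOOOOOOOOggggggggggOOOOOggggggggOOOOwwww.........
265 OOOO...gggggggggOOOOOOOOOOOOOOOOOOOOOOOOOOOOOOOOOOOOOOOOOOOOOOOOOOOOOggggggggOOOOOOwwww........
268 OOOOOOOggggggggOOOOOOOOOOOOOOOOOOOOOOOOOOOOOOOOOOOOOOOOOOOOOOOOOOOOOggggggggOOOOOOOOwww........
271 OOOOOgggggggggOOOOOOOOOOOOOOOOOOOOOOOOOOOOOOOOOOOOOOOOOOOOOOOOOOOOOggggggggOOOOOOOOOww.........
274 OOOOgggggggggOOOOOOOOOOOOOOOOOOOOOOOOOOOOOOOOOOOOOOOOOOOOOOOOOOOOOggggggggOOOOOOOwwwww.........
277 ..OggggggggOOOOOOOOOOOOOOOOOOOOOOOOOOOOOOOOOOOOOOOOOOOOOOOOOOOOOOggggggggOOOOOOOOOOO...........
280 .ggggggggg..wwww.........................................OOOOOOOggggggggg......................
```

```bash
python3 - <<'E'
from h import *
plan(([.668,-.155,.31],Rt(0),1),([.668,-.155,.205],Rt(0),1),start='m')
c=json.load(open('cmd.json'));p=np.array(c['p']);R=np.array(c['R'])
for x,z in((.646,.205),(.63,.2055),(.613,.2047),(.596,.201),(.5785,.1966),(.5474,.18),(.5216,.1556),(.503,.1256),(.4929,.0918),(.4915,.077)): print((R.T@(np.array([x,-.155,z])-p)/.3).round(3))
E
```

```text
[-0.71, -0.261, -0.059, 0.006, 0.006, -0.007, 1] rows>= 6 
[0.0, -0.0, 0.35, 0.0, 0.0, -0.0, 1] rows>= 3 
[ 0.074 -0.     0.   ]
[ 0.127 -0.    -0.002]
[ 0.184 -0.     0.001]
[ 0.24  -0.     0.013]
[ 0.299 -0.     0.028]
[ 0.403 -0.     0.083]
[ 0.489 -0.     0.165]
[ 0.551 -0.     0.265]
[ 0.584 -0.     0.377]
[ 0.589 -0.     0.427]
```

Emit:
step_arm(
  steps=[
    [-0.05, -0.1, -0.06, 0, 0.006, 0, 1],
    [-0.15, -0.2, -0.06, 0, 0.006, 0, 1],
    [-0.28, -0.261, -0.06, 0, 0.006, 0, 1],
    [-0.41, -0.261, -0.06, 0, 0.006, 0, 1],
    [-0.54, -0.261, -0.06, 0, 0.006, 0, 1],
    [-0.66, -0.261, -0.06, 0, 0.006, 0, 1],
    [-0.71, -0.261, -0.06, 0, 0.006, 0, 1],
    [-0.71, -0.261, -0.06, 0, 0.006, 0, 1],
  ],
)

```text
time_s: 47.75
position: [0.6721, -0.1632, 0.3052]
tcp_rot: [[-1.0, 0.006, -0.002], [0.006, 1.0, -0.0], [0.002, -0.0, -1.0]]
force: [0.3, -0.2, 0.0]
opening: 0.007
grasp_force: 0.0
```

Emit:
step_arm(
  steps=[
    [0, 0, 0, 0, 0, 0, 1],
    [0, 0, 0.1, 0, 0, 0, 1],
    [0, 0, 0.2, 0, 0, 0, 1],
    [0, 0, 0.3, 0, 0, 0, 1],
    [0, 0, 0.35, 0, 0, 0, 1],
    [0, 0, 0.35, 0, 0, 0, 1],
  ],
)

```text
time_s: 48.25
position: [0.6642, -0.1619, 0.1974]
tcp_rot: [[-1.0, 0.008, -0.013], [0.008, 1.0, 0.004], [0.013, 0.004, -1.0]]
force: [-0.6, 0.3, 0.1]
opening: 0.009
grasp_force: 0.0
```

Emit:
step_arm(
  steps=[
    [0.04, 0, 0, 0, 0, 0, 1],
    [0.074, 0, 0, 0, 0, 0, 1],
    [0.1, 0, 0, 0, 0, 0, 1],
    [0.127, 0, -0.002, 0, 0, 0, 1],
    [0.155, 0, 0, 0, 0, 0, 1],
    [0.184, 0, 0.001, 0, 0, 0, 1],
    [0.21, 0, 0.007, 0, 0, 0, 1],
    [0.24, 0, 0.013, 0, 0, 0, 1],
  ],
)

```text
time_s: 48.92
position: [0.5966, -0.1628, 0.1989]
tcp_rot: [[-1.0, 0.007, -0.002], [0.007, 1.0, -0.001], [0.002, -0.001, -1.0]]
force: [1.7, 0.4, 2.8]
opening: 0.008
grasp_force: 1.0
```

```bash
python3 - <<'E'
from h import *
st();t=snap('top','t25');tmap(t,v0=193,v1=288,u0=345,u1=375,dv=3)
E
```

```text
48.9167 [ 0.5966 -0.1628  0.1989] [[-1.0, 0.007, -0.002], [0.007, 1.0, -0.001], [0.002, -0.001, -1.0]] [-2.550e+01  3.080e+01  8.400e+01 -1.000e-01  6.520e+01 -1.151e+02] [1.7 0.4 2.8] 0.007853336589729523 0.9564568827954645
193 ggg...................OOOOOOOO
196 .gggggg................gOOOOOO
199 gggggg................OOOOOOOO
202 ggggggggg.............OOOOOOOO
205 gggggggggggg..........OOOOOOOO
208 gggggggggggg..........OOOOOOOO
211 gggg.................OOOOOOOOO
214 gggg..wwwwwwwwwwwwwwOOOOOOOgOO
217 ggg.wwwwwwwwwwwwwwwwwOOOOOOOOO
220 gg..wwwwwwwwwwwwwwwwwww.OOOOww
223 g...wwww.................OOOOO
226 g...wwww.OggggOOOOOOOOOOOOOOOO
229 g...wwwwOOggggggOOOOOOOOOOOOOg
232 ....wwwwOOggggggggOOOOOOOOOOOO
235 ....wwww.OggggggggggOOOOOOOOOO
238 ....wwww.OggggggggggggOOOOOOOO
241 ....wwww.OgggggggggggggggggOOO
244 ....wwww.OggggggggggggggggOOOO
247 ....wwww.OggggggggggggOOOOOOOO
250 ....wwww.OggggggggggOOOOOOOOOO
253 ....wwww.OggggggggOOOOOOOOOOOO
256 ....wwww..ggggggggOOOOOOOOOOOO
259 ....wwww.OgggggggggOOOOOOOOOOO
262 ....wwww..OggggggOOOOOOOOOOOOO
265 .....www..OgggggOOOOOOOOOOOOOO
268 ..w.wwwww.OggggOOOOOOOOOOOOOOO
271 OOOOOwwww.OgggOOOOOOOOOOOOOOOO
274 OOOOOO..OOOOOOOOOOOOOOOOOOOOOO
277 OOOOOOOOOOOOOOOOOOOOOOOOOOOOOO
280 gOOOOOOOOOOOOOOOOOOOOOOOOOOOOO
283 OOOOOOOggggOOOOOOOOOOOOOOOOOOO
286 OOOOOggggggggggggOOOOOOOOOOOOO
```

Emit:
step_arm(
  steps=[
    [0.03, 0, 0.007, 0, 0, 0, 1],
    [0.06, 0, 0.015, 0, 0, 0, 1],
    [0.095, 0, 0.03, 0, 0, 0, 1],
    [0.13, 0, 0.05, 0, 0, 0, 1],
    [0.163, 0, 0.07, 0, 0, 0, 1],
    [0.195, 0, 0.098, 0, 0, 0, 1],
    [0.225, 0, 0.125, 0, 0, 0, 1],
    [0.249, 0, 0.152, 0, 0, 0, 1],
  ],
)

```text
time_s: 49.63
position: [0.5205, -0.1618, 0.152]
tcp_rot: [[-1.0, 0.007, -0.005], [0.007, 1.0, -0.0], [0.005, -0.0, -1.0]]
force: [1.7, -0.6, 0.4]
opening: 0.006
grasp_force: 0.5
```

Emit:
step_arm(
  steps=[
    [0.022, 0, 0.033, 0, 0, 0, 1],
    [0.042, 0, 0.067, 0, 0, 0, 1],
    [0.062, 0, 0.1, 0, 0, 0, 1],
    [0.074, 0, 0.137, 0, 0, 0, 1],
    [0.085, 0, 0.175, 0, 0, 0, 1],
    [0.095, 0, 0.212, 0, 0, 0, 1],
    [0.098, 0, 0.24, 0, 0, 0, 1],
    [0.1, 0, 0.25, 0, 0, 0, 1],
  ],
)

```text
time_s: 50.3
position: [0.4905, -0.1615, 0.0792]
tcp_rot: [[-1.0, 0.007, -0.006], [0.007, 1.0, 0.001], [0.006, 0.001, -1.0]]
force: [-6.7, 3.5, 41.0]
opening: 0.005
grasp_force: 20.7
```

Emit:
step_arm(
  steps=[
    [0, 0, -0.014, 0, 0, 0, 1],
    [0, 0, -0.014, 0, 0, 0, 1],
    [0, 0, -0.014, 0, 0, 0, 1],
  ],
)

```text
time_s: 50.55
position: [0.4912, -0.1617, 0.0819]
tcp_rot: [[-1.0, 0.007, -0.004], [0.007, 1.0, -0.0], [0.004, -0.0, -1.0]]
force: [-0.2, 0.7, -0.2]
opening: 0.004
grasp_force: 0.0
```

```bash
python3 - <<'E'
from h import *
st();t=snap('top','t26');tmap(t,v0=205,v1=285,u0=342,u1=375,dv=3)
E
```

```text
50.55 [ 0.4912 -0.1617  0.0819] [[-1.0, 0.007, -0.004], [0.007, 1.0, -0.0], [0.004, -0.0, -1.0]] [ -30.5   34.   104.    -0.2   42.2 -120. ] [-0.2  0.7 -0.2] 0.004146117472875022 0.0
205 ggg.gggggggggg...................
208 gggggggggg.g.g...................
211 gggggggggggggg...................
214 gggggg..wwwwwwwwwwwwwwwwwwwwwwwww
217 gggggg.wwwwwwwwwwwwwwwwwwwwwwwwww
220 gggg...wwwwwwwccccwwwwwwwwwwwwwww
223 gggg...wwwwwwwwwwwwwwwwwwwwwwwwww
226 gggg...wwwwwwwwwwwwwwwwwwwwwwwwww
229 gggg...wwwwwwwcwwwwwwwwwwwwwwwwww
232 ggg....wwwwwwwwwwwwwwwwwwwwwwwwww
235 Og.....wwwwwwwwwwwwwwcccwwcwwwwww
238 OOOOOOOO.wwwwwwwcwwwccccccwwwwwww
241 OOOOOOOOOOOOOOwccwwwwwOOOOOOOOOwc
244 gOOOOOOOOOOOOOOOOOOOOOOOO..OOOOOO
247 ggggggOOOOOOOOOOOOOOOOOOOOOOOOOOO
250 ggggggggggOgOOOOOOOOOOOOOOOOOOOOO
253 ggggggggggggggggOOOOOOOOOOOOOOOOO
256 gggggggggggggggggggggOgOOOOOOOOOO
259 gggggggggggggggggggggggggggOOOOOO
262 ggggggggggggggggggggggggggggggggO
265 ggggggggggggggggggggggggggggggggg
268 ggggggggggggggggggggggggggggggggg
271 ggggggggggggggggggggggggggggggggO
274 gggggggggggggggggggggggggggggggOO
277 ggggggggggggggggggggggggggggggOOO
280 ggggggggggggggggggggggggggggOOOOO
283 gggggggggggggggggggggggggggOOOOgg
```

Emit:
step_arm(
  steps=[
    [0, 0, 0.01, 0, 0, 0, 1],
    [0, 0, 0.02, 0, 0, 0, 1],
    [0, 0, 0.02, 0, 0, 0, 1],
    [0, 0, 0.02, 0, 0, 0, 1],
  ],
)

```text
time_s: 50.93
position: [0.4917, -0.1618, 0.0793]
tcp_rot: [[-1.0, 0.006, -0.003], [0.006, 1.0, -0.001], [0.003, -0.001, -1.0]]
force: [-5.7, 1.9, 30.6]
opening: 0.009
grasp_force: 15.3
```

Emit:
step_arm(
  steps=[
    [-0.03, 0, -0.003, 0, 0, 0, 1],
    [-0.08, 0, -0.003, 0, 0, 0, 1],
    [-0.13, 0, -0.003, 0, 0, 0, 1],
    [-0.18, 0, -0.003, 0, 0, 0, 1],
    [-0.23, 0, -0.003, 0, 0, 0, 1],
    [-0.28, 0, -0.003, 0, 0, 0, 1],
    [-0.33, 0, -0.003, 0, 0, 0, 1],
    [-0.38, 0, -0.003, 0, 0, 0, 1],
  ],
)

```text
time_s: 51.6
position: [0.6021, -0.1624, 0.0794]
tcp_rot: [[-1.0, 0.005, -0.012], [0.005, 1.0, -0.0], [0.012, -0.0, -1.0]]
force: [-12.5, -0.5, 24.7]
opening: 0.006
grasp_force: 12.4
```

```bash
python3 - <<'E'
from h import *
st();t=snap('top','t27');tmap(t,v0=180,v1=285,u0=340,u1=372,dv=3)
E
```

```text
51.6 [ 0.6021 -0.1624  0.0794] [[-1.0, 0.005, -0.012], [0.005, 1.0, -0.0], [0.012, -0.0, -1.0]] [ -25.2   40.2   87.9   -0.4   52.5 -114.7] [-12.5  -0.5  24.7] 0.006183417537084354 12.411852981895208
180 wwwwwwwwwwwwwwwwwwwwwwwwwwwwwwww
183 .......wwwwwwwwwwwwwwwwwwwwwwwww
186 gggggg..wwwccccccccccccccccccccc
189 ggg....wwwwwwwwwwwwwwwwwwwwwwwww
192 gggg....wwwwwwwwwwwwwwwwwwwwwwww
195 g.gg....wwwwwwwwwwwwwwwwwwwwwwww
198 g..ggg..wwwwwwwwwwwwccOOOOOOOOOO
201 gg..gg..wwwwwwwwwwwwwwOOOOOOOOOO
204 gggggg..wwwwwwwwwwwwcwOOOOOOOOOO
207 gggggg..wwwwwwwwwwwwcwOOOOOOOOOO
210 ggggggg.wwwwwwwcccwwcwOOOOOOOOOO
213 .gggggg.wwwwwwwwwwcccwOOOOOOOOOO
216 ...ggggg.wwwwwwwwwwwwc.OOOOOOOOO
219 OOOgggg..wwwwwwwwwwwwc.OOOOOOOOO
222 OOOOOOOOOOO.wcccwwcccc.OOOOOOOOO
225 OOOOOOOOOOOOOOOOOOwcwccOOOOOOOOO
228 gggggggOOOOOOOOOOOOOOOOOOOOOOOOO
231 ggggggggggggggOOOOOOOOOOOOOOOOOO
234 gggggggggggggggggggOOOOOOOOOOOOO
237 ggggggggggggggggggggggOOOOOOOOOO
240 ggggggggggggggggggggggOOOOOOgggg
243 gggggggggggggggggggggOOOOOgggggg
246 ggggggggggggggggggggOOOOOggggggg
249 gggggggggggggggggggOOOOggggggggg
252 gggggggggggggggggOOOOOgggggggggg
255 ggggggggggggggggOOOOgggggggggggg
258 gggggggggggggggOOOOggggggggggggg
261 ggggggggggggggOOOggggggggggggggg
264 ggggggggggggOOOOgggggggggggggggg
267 gggggggggggOOOOggggggggggggggggg
270 gggggggggOOOOOgggggggggggggggggg
273 gggggggOOOOOOggggggggggggggggggg
276 gggggOOOOOOOgggggggggggggggggggg
279 gggOOOOOOOOggggggggggggggggggggg
282 gOOOOOOOOOOOOOOggggggggggggggggg
```

Emit:
step_arm(
  steps=[
    [-0.03, 0, 0, 0, 0, 0, 1],
    [-0.06, 0, 0, 0, 0, 0, 1],
    [-0.09, 0, 0, 0, 0, 0, 1],
    [-0.12, 0, 0, 0, 0, 0, 1],
    [-0.145, 0, 0, 0, 0, 0, 1],
    [-0.145, 0, 0, 0, 0, 0, 1],
  ],
)

```text
time_s: 52.15
position: [0.6488, -0.1634, 0.0795]
tcp_rot: [[-1.0, 0.006, -0.005], [0.006, 1.0, -0.002], [0.005, -0.002, -1.0]]
force: [-5.8, 0.8, 18.5]
opening: 0.007
grasp_force: 10.0
```

Emit:
step_arm(
  steps=[
    [0, 0, -0.1, 0, 0, 0, 1],
    [0, 0, -0.2, 0, 0, 0, 1],
    [0, 0, -0.33, 0, 0, 0, 1],
    [0, 0, -0.46, 0, 0, 0, 1],
    [0.13, 0.1, -0.5, 0, 0, 0, 1],
    [0.26, 0.2, -0.5, 0, 0, 0, 1],
    [0.39, 0.3, -0.5, 0, 0, 0, 1],
    [0.5, 0.4, -0.5, 0, 0, 0, 1],
  ],
)

```text
time_s: 52.82
position: [0.5187, -0.0586, 0.2263]
tcp_rot: [[-1.0, 0.008, -0.004], [0.008, 1.0, -0.0], [0.004, -0.0, -1.0]]
force: [1.5, 0.9, 0.2]
opening: 0.004
grasp_force: 0.0
```

Emit:
step_arm(
  steps=[
    [0, 0.13, 0, 0, 0, 0, 1],
    [0, 0.26, 0, 0, 0, 0, 1],
    [0, 0.39, 0, 0, 0, 0, 1],
    [0, 0.52, 0, 0, 0, 0, 1],
    [0, 0.65, 0, 0, 0, 0, 1],
    [0, 0.8, 0, 0, 0, 0, 1],
    [0, 0.8, 0, 0, 0, 0, 1],
  ],
)

```text
time_s: 53.4
position: [0.5214, 0.1869, 0.2259]
tcp_rot: [[-1.0, 0.001, -0.004], [0.001, 1.0, 0.003], [0.004, 0.003, -1.0]]
force: [-0.4, -0.9, 0.7]
opening: 0.01
grasp_force: 0.0
```

```bash
python3 - <<'E'
from h import *
st();t=snap('top','t28');tmap(t,v0=178,v1=230,u0=340,u1=440,dv=2)
for u in(355,420): print(u,[(v,t[v,u].tolist()) for v in range(208,228)])
E
```

```text
53.4 [0.5214 0.1869 0.2259] [[-1.0, 0.001, -0.004], [0.001, 1.0, 0.003], [0.004, 0.003, -1.0]] [  8.   24.1  91.6   0.2  64.5 -82. ] [-0.4 -0.9  0.7] 0.010476742682624059 0.0
178 wwwwwwwwwwwwwwwwwwwwwwwwwwwwwwwwwwwwwwwwwwwwwwwwwwwwwwwwwwwwwwwwwwwwwwwwwwwwwwwwwwwwwwwwwwwwwwwwwwww
180 wwwwwwwwwwwwwwwwwwwwwwwwwwwwwwwwwwwwwwwwwwwwwwwwwwwwwwwwwwwwwwwwwwwwwwwwwwwwwwwwwwwwwwwwwwwwwwwwwwww
182 cccccccccccccccccccccccccccccccccccccccccccccccccccccccccccccccccccccccccccccccccccccccccccccccccccc
184 ....g..OwwwwwwwwOwwwwwwwwwwwwwwwOOOOOwwwwwwOOOwwwwwOOOwwwwOwwwOOwwwwOOOOwwwwOOwwwwwwwww.............
186 gggggg.Owwwwccccccccccccccccccccccccccccccccccccccccccccccccccccccccccccccccccccwwwcccww............
188 gggg....wwwwwwwccwwwccwwwwwwwwwwwwwwwwwwwwwwwccwwcccccwwwwwwwwwwwwwccccwwwwwwwwwwwwwwwww............
190 g.g.....wwwwwwwwwwwccwwwwwwwwwwwwwwwwwwwwccwwwwwwcccccwwwwwwwwwwwwwwcccwwwwwwwwwwwwccwwww...........
192 gg......wwwwwwwwwwwwcwwwccwwcccwwwwwwwwwwccccccwwwwwwwwwwwwwwwwwwwwwcccwwwwwwwwwwwwccwwww...........
194 g...g...wwwwwwccccccccwwwwwwccccwwwwwwwwccccccccwwwwwwwwwwwwwwwwwwwccwwwwwwwwwwww
[... 2035 characters left out ...]
54, 120]), (218, [190, 171, 135]), (219, [180, 161, 128]), (220, [114, 103, 81]), (221, [63, 56, 45]), (222, [59, 53, 42]), (223, [63, 56, 44]), (224, [68, 63, 54]), (225, [100, 101, 95]), (226, [145, 151, 144]), (227, [156, 163, 156])]
420 [(208, [163, 128, 94]), (209, [166, 130, 96]), (210, [162, 127, 94]), (211, [161, 125, 92]), (212, [168, 132, 97]), (213, [173, 142, 107]), (214, [179, 161, 127]), (215, [197, 183, 145]), (216, [184, 170, 137]), (217, [118, 108, 86]), (218, [65, 58, 46]), (219, [61, 54, 43]), (220, [62, 55, 43]), (221, [66, 60, 51]), (222, [78, 77, 72]), (223, [111, 113, 113]), (224, [152, 156, 157]), (225, [164, 168, 169]), (226, [164, 169, 170]), (227, [164, 169, 169])]
```

```bash
python3 - <<'E'
from h import *
print(onz('t28',355,219.7,.086),onz('t28',420,216.8,.086),onz('t28',355,182,.122),onz('t28',420,182,.122))
plan(([.60,-.09,.22],Rt(0),1),([.632,-.105,.1],Rt(0),1),start='m')
E
```

```text
[ 0.6021 -0.0608  0.086 ] [ 0.6067 -0.2378  0.086 ] [ 0.6979 -0.0611  0.122 ] [ 0.6947 -0.2356  0.122 ]
[-0.263, -0.915, 0.018, 0.001, -0.006, -0.001, 1] rows>= 7 
[-0.106, -0.05, 0.4, -0.0, 0.0, -0.0, 1] rows>= 3
```

Showing ≈ 88–96 mm; push in ~12 mm more at the left for margin.

Emit:
step_arm(
  steps=[
    [-0.263, -0.915, 0.018, 0, 0, 0, 1],
    [-0.263, -0.915, 0.018, 0, 0, 0, 1],
    [-0.263, -0.915, 0.018, 0, 0, 0, 1],
    [-0.263, -0.915, 0.018, 0, 0, 0, 1],
    [-0.263, -0.915, 0.018, 0, 0, 0, 1],
    [-0.263, -0.915, 0.018, 0, 0, 0, 1],
    [-0.263, -0.915, 0.018, 0, 0, 0, 1],
    [-0.263, -0.915, 0.018, 0, 0, 0, 1],
  ],
)

```text
time_s: 54.12
position: [0.6011, -0.1034, 0.2202]
tcp_rot: [[-1.0, 0.014, -0.001], [0.014, 1.0, -0.005], [0.001, -0.005, -1.0]]
force: [-0.2, 0.7, 0.4]
opening: 0.002
grasp_force: 0.0
```

Emit:
step_arm(
  steps=[
    [-0.106, -0.05, 0.1, 0, 0, 0, 1],
    [-0.106, -0.05, 0.2, 0, 0, 0, 1],
    [-0.106, -0.05, 0.3, 0, 0, 0, 1],
    [-0.106, -0.05, 0.4, 0, 0, 0, 1],
    [-0.106, -0.05, 0.4, 0, 0, 0, 1],
    [-0.106, -0.05, 0.4, 0, 0, 0, 1],
  ],
)

```text
time_s: 54.62
position: [0.6286, -0.1098, 0.0989]
tcp_rot: [[-1.0, 0.008, -0.009], [0.008, 1.0, 0.001], [0.009, 0.001, -1.0]]
force: [-0.7, 0.4, 0.5]
opening: 0.006
grasp_force: 0.0
```

```bash
python3 - <<'E'
from h import *
st();p=read_state()['position'];print('down to .0765:',(p[2]-.0765)/.3)
E
```

```text
54.6167 [ 0.6286 -0.1098  0.0989] [[-1.0, 0.008, -0.009], [0.008, 1.0, 0.001], [0.009, 0.001, -1.0]] [-1.990e+01  3.950e+01  8.520e+01 -1.000e-01  5.580e+01 -1.094e+02] [-0.7  0.4  0.5] 0.00623040150162309 0.0
down to .0765: 0.07476253162310038
```

Emit:
step_arm(
  steps=[
    [0, 0, 0.04, 0, 0, 0, 1],
    [0, 0, 0.06, 0, 0, 0, 1],
    [0, 0, 0.07, 0, 0, 0, 1],
    [0, 0, 0.075, 0, 0, 0, 1],
    [0, 0, 0.075, 0, 0, 0, 1],
  ],
)

```text
time_s: 55.03
position: [0.631, -0.1098, 0.0797]
tcp_rot: [[-1.0, 0.007, -0.002], [0.007, 1.0, -0.001], [0.002, -0.001, -1.0]]
force: [-1.7, 0.6, 1.8]
opening: 0.004
grasp_force: 1.1
```

Emit:
step_arm(
  steps=[
    [-0.015, 0, 0.002, 0, 0, 0, 1],
    [-0.03, 0, 0.002, 0, 0, 0, 1],
    [-0.045, 0, 0.002, 0, 0, 0, 1],
    [-0.045, 0, 0.002, 0, 0, 0, 1],
  ],
)

```text
time_s: 55.37
position: [0.6435, -0.1093, 0.0797]
tcp_rot: [[-1.0, 0.006, -0.005], [0.006, 1.0, -0.0], [0.005, -0.0, -1.0]]
force: [-5.3, 0.2, 8.1]
opening: 0.003
grasp_force: 4.4
```

Emit:
step_arm(
  steps=[
    [0, 0, -0.1, 0, 0, 0, 1],
    [0, 0, -0.2, 0, 0, 0, 1],
    [0, 0, -0.33, 0, 0, 0, 1],
    [0, 0, -0.46, 0, 0, 0, 1],
    [0.13, 0.1, -0.5, 0, 0, 0, 1],
    [0.26, 0.25, -0.5, 0, 0, 0, 1],
    [0.3, 0.4, -0.5, 0, 0, 0, 1],
    [0.3, 0.54, -0.5, 0, 0, 0, 1],
  ],
)

```text
time_s: 56.03
position: [0.558, 0.0257, 0.2292]
tcp_rot: [[-1.0, 0.01, -0.003], [0.01, 1.0, -0.001], [0.003, -0.001, -1.0]]
force: [0.8, 0.5, -0.4]
opening: 0.003
grasp_force: 0.0
```

Emit:
step_arm(
  steps=[
    [0.1, 0.13, 0, 0, 0, 0, 1],
    [0.1, 0.26, 0, 0, 0, 0, 1],
    [0.1, 0.39, 0, 0, 0, 0, 1],
    [0.1, 0.5, 0, 0, 0, 0, 1],
    [0.1, 0.6, 0, 0, 0, 0, 1],
    [0.1, 0.6, 0, 0, 0, 0, 1],
    [0.1, 0.6, 0, 0, 0, 0, 1],
  ],
)

```text
time_s: 56.62
position: [0.5317, 0.207, 0.2285]
tcp_rot: [[-1.0, 0.003, -0.002], [0.003, 1.0, -0.0], [0.002, -0.0, -1.0]]
force: [-0.6, 0.3, -1.0]
opening: 0.009
grasp_force: 0.0
```

```bash
python3 - <<'E'
from h import *
st();t=snap('top','t29')
for u in(355,420): print(u,[(v,t[v,u].tolist()) for v in range(209,225)])
a=cv2.imread('pics/top0.png')[:,:,::-1]
for nm,(u0,u1,v0,v1) in dict(stapler=(205,255,198,220),tape=(258,288,290,315),box=(435,465,285,310),blue1=(160,186,196,222),blue2=(124,150,212,238),blue3=(219,245,230,256)).items():
    print(nm,np.abs(a[v0:v1,u0:u1].astype(int)-t[v0:v1,u0:u1]).mean().round(1))
E
```

```text
56.6167 [0.5317 0.207  0.2285] [[-1.0, 0.003, -0.002], [0.003, 1.0, -0.0], [0.002, -0.0, -1.0]] [ 10.1  25.2  89.1  -0.   65.8 -79.8] [-0.6  0.3 -1. ] 0.008702518125657937 0.0
355 [(209, [177, 138, 102]), (210, [171, 134, 99]), (211, [160, 129, 96]), (212, [162, 140, 109]), (213, [190, 170, 135]), (214, [185, 167, 132]), (215, [125, 113, 89]), (216, [71, 64, 50]), (217, [60, 53, 42]), (218, [61, 55, 43]), (219, [65, 59, 48]), (220, [96, 96, 88]), (221, [144, 150, 142]), (222, [156, 164, 156]), (223, [157, 164, 156]), (224, [157, 164, 156])]
420 [(209, [168, 132, 97]), (210, [170, 139, 105]), (211, [174, 157, 123]), (212, [196, 182, 145]), (213, [183, 169, 136]), (214, [115, 104, 84]), (215, [64, 57, 45]), (216, [61, 54, 43]), (217, [62, 55, 43]), (218, [64, 59, 48]), (219, [75, 73, 67]), (220, [110, 112, 111]), (221, [153, 157, 157]), (222, [163, 168, 168]), (223, [164, 169, 169]), (224, [164, 169, 169])]
stapler 61.9
tape 69.9
box 14.6
blue1 11.4
blue2 11.0
blue3 52.3
```

```bash
python3 - <<'E'
from h import *
s=snap('scene','s30');a=cv2.imread('pics/scene0.png')[:,:,::-1];t=cv2.imread('pics/t24.png')[:,:,::-1];b=cv2.imread('pics/top0.png')[:,:,::-1]
for nm,(u0,u1,v0,v1) in dict(stapler=(205,255,198,220),tape=(258,288,290,315),box=(435,465,285,310),blue3=(219,245,230,256)).items():
    r=cv2.matchTemplate(t[v0-8:v1+8,u0-8:u1+8].copy(),b[v0:v1,u0:u1].copy(),5);print(nm,cv2.minMaxLoc(r)[1],cv2.minMaxLoc(r)[3],'(8,8)=unmoved')
r=(s.astype(int));m=((r[:,:,0]>60)&(r[:,:,0]<160)&(r[:,:,0]-r[:,:,2]>35)&(r[:,:,1]-r[:,:,2]<35)).astype(np.uint8);m[:,:350]=0;m[:330]=0
ys,xs=np.nonzero(m);print('opener handle px',len(xs),xs.mean(),ys.mean(),onz('s30',xs.mean(),ys.mean(),.009))
E
```

```text
stapler 0.9997061491012573 (8, 8) (8,8)=unmoved
tape 0.998837947845459 (8, 8) (8,8)=unmoved
box 0.8798003792762756 (8, 8) (8,8)=unmoved
blue3 0.9998953342437744 (8, 8) (8,8)=unmoved
opener handle px 109 401.8348623853211 380.2110091743119 [ 0.5252 -0.3818  0.009 ]
```

```bash
python3 -c "
from rig import *
print(hand_in())"
```

```text
the job is handed in; nothing more can be done
None
```

The job is handed in, but the hand-in gave no verdict: the case was opened, both black cans were stood in it, the lid was shut and the case slid back with about 80 mm showing, the opener lies on the desk beside it, the tape, staple box and stapler are unmoved, and peak fingertip contact was about 41 N, twice, while opening and while pressing the lid shut.

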